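# Press a dowel pin to depth on the bench pedal press

## Robot

A 7-joint arm with a two-finger parallel gripper is mounted at the origin on a cart in front of the work surface, level with it; the furniture and walls round the work are solid. World frame = base frame: x ahead of the robot, y to its left, z up, the work surface at z = 0. Lengths are in m, angles in degrees, forces in N, time in s.
With the tool pointing down it reaches from about 0.425 to 0.875 m from the base axis. Payload 4.7 kg.
Tool frame: the origin (TCP) lies on the centre line of the jaws, within the pads' length; the fingertips stand ahead of it and the grasp point (between the pads) lies 2 mm behind it (env.tip_reach is the x of the fingertips in the tool frame, in m); x points along the fingers, z is the direction in which the jaws open and shut, and the axes are right-handed (so a half turn about x gives the same grasp; the last joint's range is limited). The gripper opens to 87 mm and grips with 3 to 60 N. Pads are 19 mm wide; open, the fingers measure 117 mm over their backs; the gripper's body (75 mm by 190 mm) begins 51 mm behind the grasp point.
Start: joints at [-66.687, 18.392, -4.016, 83.108, 1.295, 78.541, -3.26], TCP at [0.249, 0.601, 0.24] pointing down, gripper open.
Joint ranges: [-163.93, 163.93], [-17.29, 119.83], [-79.2, 71.16], [3.27, 140.29], [-89.18, 269.18], [5.43, 117.66], [-154.24, 154.24]. Speed limits (degrees/s): [147.25, 147.25, 180, 180, 180, 180, 180].

## Interface

Orientations are given as [roll, pitch, yaw] about the fixed x, y, z axes, in that order (R = Rz(yaw) Ry(pitch) Rx(roll)).
In Python, from cell import telemetry, optics, env, models gives the robot as it stands.
- The arm moves only by the shell command python3 -m pendant 'ROWS' [FORCE]. ROWS is JSON, a list of rows, each a list of 3 entries, a list of its own where there are three numbers: the finger opening in mm, from 0 to 87, then the shift along the tool's x, y, z in mm, then the turn, a rotation vector about the tool's x, y, z in rad. A call has 1 to 10 rows; each row is the pose to reach, as a shift and turn from the pose commanded when the call began, along the tool's axes at that moment; what a row does not reach only later rows make up. A row lasts 1/12 s, in which the tool goes at most 41.7 mm and 7.16 degrees, less where a joint would pass 70% of its speed; a pose out of reach is approached as far as the arm can. A call with a gripper value outside its range is refused whole. The fingers move at their own pace and stop on an object; FORCE is the grip in N (left out, the last holds). Time passes only in rows, so rows that repeat a pose let the fingers close. It gives the time, the measured TCP pose, the force and the opening at its end, in the units of the state.
- telemetry.get_obs(): the state, without advancing time (a new reading comes with each control period).
- optics.read_camera(name): name is "scene" or "top" or "wrist"; returns a dict with "image" (480x640x3 uint8, blue, green, red), "range_z" (480x640 float32, m along the optical axis (not along the pixel's ray), 0 where there is no reading), "fx", "fy", "cx", "cy" (pixels), "cam_to_world" (4x4, takes a point from camera to world coordinates). Camera axes: x right, y up, looking along -z (the intrinsics and any distortion apply to the point x, -y, -z); pixel columns grow to the right and rows downward; lengths in m; the calibration is good to about 2 mm. A picture is of the moment at which its call begins.
- env.sign_off(): hands the job in, once; it reports no verdict.
Trained networks look in the newest picture that a camera, given by its name, has taken for a name from the list of things; names that differ only in an ending like _2 or _b are one class to them, and where a whole thing is asked for, a point or a joint stands for the part that bears it (a point fixed in the world has none). Each returns a list of dicts, best first, with "confidence" (0 to 1); they miss things now and then, are a little off and sometimes report something else, mostly with a low value. They report only what shows in the picture. A call takes as long as a camera call.
- models.masks_of(camera, label): "pixels" (480x640 bool, what is visible of it) and "extent" ([left, top, right, bottom] as shares, 0 to 1, of the picture: columns of its width, rows of its height, round what is visible of it).
- models.landmark_of(camera, label): "centre" ([row, column] as shares, 0 to 1, of the picture: columns of its width, rows of its height: a listed point, or the origin of a listed thing).
The state is a dict: "time_s": time; "qpos": joint angles; "joint_velocities": joint speeds; "effort": joint torques, N m; "tool_pos": TCP position; "tool_rot": TCP orientation; "force": force on the tool from outside, world axes, zero at the start; "wrist_torque": the same for the moment, N m; "grip_width": finger opening in m.
Only numpy, scipy, OpenCV 4.12 (cv2) and the standard library are available. Lean on these libraries where they do the work, as an engineer would, in place of code of your own. Each camera call takes 0.05 s, during which the arm holds its last target.

## Task

Press the dowel pin of the red latch bar to depth: set the depth dial of the bench press to the three-dot mark and lay the bar flat in the press's channel with its pin end at the end stop, so that the pin stands under the nose. Then push the yellow pedal down to its stop, which leaves 5 mm of the pin standing, let the pedal come all the way up, and leave the bar in the channel and the hammer, screwdriver and tape roll where they are.

Things in the scene. Friction and masses are not known exactly. Their poses are not given: they have to be found in the camera images.
- press: Blue-grey bench pedal press, fixed. Origin: under its base; x to its back, y to its left, z up. Base x -0.060 to 0.135, y -0.090 to 0.130, 12 mm thick, toe under the pedal to x = -0.13. Pedal over the middle (y +-0.031). Dial pod on the left: x -0.040 to 0.118, y 0.030 to 0.126, up to z = 0.161, its top sloping 35 degrees down to the front.
- nest (a point): Point on the channel floor below the round steel nose, where the bar's origin belongs; axes as press. The steel channel is 34 mm wide, runs along y, is open on the right, 86 mm from here, and has an end stop 20.5 mm to the left. Front fence 6 mm, back fence 10 mm high. The dial lifts it: floor 16, 19, 22, 25 mm above the bench at one to four dots. The raised nose hangs 75 mm above the bench.
- pedal (a joint): Pedal angle (rad): 0 all the way up (the spring holds it there), grows as it is pressed, 0.287 at its stop. Pressing takes 5 N at first and about 12 N at the end.
- tread (a point): Middle of the top of the pedal's black rubber tread (60 x 58 mm), 190 mm in front of the hinge shaft (along y, 70 mm above the bench); about 133 mm above the bench when up, 80 mm at the stop. The yellow pedal is 28 mm wide behind it. Moves with the pedal; axes as press while up.
- dial (a joint): Depth dial (rad) with marks at -0.9 (one dot), -0.3 (two dots), 0.3 (three dots) and 0.9 (four dots); grows clockwise as seen from in front of its face; stays where it is left; turning it takes 0.1 N m. At 0 its white pointer line points straight up the slope. It lifts the channel by 5 mm per rad, so the pin is pressed deeper.
- knob (a point): On the axis of the dial's black bar knob: the bar is 44 mm long, 14 mm thick and 32 mm high; this point lies 11 mm below its top and 20 mm above the 47 mm round disc it stands on. z points out of the sloping face (35 degrees from vertical, to the front of the press), x along the bar to its pointer end.
- latch_bar: Red metal bar 160 x 30 x 25 mm, lying flat, 0.24 kg, with a steel dowel pin 10 mm thick standing 14 mm above its top near one end. Origin: in the underside, below the pin. The bar runs from y = +0.020 (pin end) to y = -0.140 (tail), x -0.015 to 0.015, z up.
- bar_grip (a point): Point in the tail of the bar where it may be held: 105 mm from the pin, half way up its thickness. Axes as latch_bar.
- pin (a joint): How far the pin has been pushed into the bar (m): 0 as found, with 14 mm standing; 0.009 with 5 mm standing. It moves stiffly (10 N) and does not come back.
- hammer: Hammer with a wooden handle, 288 mm long, loose on the bench; origin at the middle of its underside.
- screwdriver: Screwdriver with a yellow handle, 189 mm long, loose on the bench; origin at the middle of its underside.
- tape_roll: Roll of cream masking tape, 104 mm across, 25 mm high, loose; origin at the middle of its underside.

How it is judged:
By the outcome, as a careful person would: the job done as asked, in the order asked, and still so for the second after the job is handed in, with the robot touching nothing.
It also fails if it takes over 58 s, if anything falls off the work surface, if the arm or the gripper's body presses on something with over 40 N, if the wrist force passes 120 N, or if a joint passes its speed limit or range.

## Working session

There is one attempt and no reset: what is moved stays moved. The work goes in short steps, Python scripts to look and compute and a shell command to move; the robot and the scene stay as the last step left them, time stands still between calls to the robot, and variables do not carry over. Pictures are saved under pics/ and viewed, and the job is handed in when it is done.

```bash
ls; mkdir -p pics; cat > h.py <<'E'
import numpy as np, cv2
from cell import telemetry, optics, env, models
from scipy.spatial.transform import Rotation as R
def shot(cam,name):
    d=optics.read_camera(cam); cv2.imwrite(f'pics/{name}.png',d['image']); return d
def world(d,row,col,z=None):
    # row/col in pixels; z: None -> use depth; else intersect with plane z
    r=np.array([(col-d['cx'])/d['fx'],-(row-d['cy'])/d['fy'],-1.0])
    T=np.array(d['cam_to_world'])
    if z is None:
        return (T@np.r_[r*d['range_z'][int(round(row)),int(round(col))],1])[:3]
    dr=T[:3,:3]@r; return T[:3,3]+dr*(z-T[2,3])/dr[2]
def cloud(d):
    v,u=np.mgrid[0:480,0:640]; z=d['range_z']
    p=np.stack([(u-d['cx'])/d['fx']*z,-(v-d['cy'])/d['fy']*z,-z],-1)
    T=np.array(d['cam_to_world']); return p@T[:3,:3].T+T[:3,3]
E
python3 - <<'E'
from h import *
np.set_printoptions(precision=4,suppress=True)
o=telemetry.get_obs(); print(o); print(env.tip_reach)
for c in ['scene','top','wrist']:
    d=shot(c,c+'0'); print(c,[k for k in d],d['fx'],d['cx'],np.array(d['cam_to_world']))
    for l in ['press','nest','tread','knob','latch_bar','bar_grip','hammer','screwdriver','tape_roll']:
        r=models.landmark_of(c,l)
        for q in r[:2]:
            px=q['centre'][0]*480,q['centre'][1]*640
            print(l,round(q['confidence'],2),np.round(px,1),world(d,min(px[0],479),min(px[1],639)))
E
```

```text
pics
{'time_s': 0.0, 'qpos': array([-66.6856,  18.4385,  -4.0155,  83.1757,   1.2938,  78.5417,
        -3.2601]), 'joint_velocities': array([ 0.0308,  0.0194, -0.0744, -0.0531,  0.0604,  0.017 ,  0.0303]), 'effort': array([ -0.0009, -49.1292,  -0.4044, -31.2535,  -0.0641,   0.0436,
         0.0001]), 'tool_pos': array([0.2486, 0.6   , 0.2385]), 'tool_rot': array([-177.549 ,   89.8892, -110.054 ]), 'force': array([ 0.2249, -0.1024, -0.9113]), 'wrist_torque': array([-0.0113,  0.0024,  0.0053]), 'grip_width': 0.08713041728858047}
0.017
scene ['image', 'range_z', 'fx', 'fy', 'cx', 'cy', 'cam_to_world'] 452.03600825077615 324.6242887485884 [[ 0.6029  0.5998 -0.5261  0.0675]
 [-0.7976  0.4673 -0.3814 -0.3286]
 [ 0.0171  0.6495  0.7601  0.8547]
 [ 0.      0.      0.      1.    ]]
nest 0.64 [261.4 297.3] [0.554  0.1013 0.018 ]
tread 0.86 [252.2 259.1] [0.4569 0.118  0.1345]
knob 0.78 [210.4 261.1] [0.5321 0.178  0.1577]
latch_bar 0.9 [316.2 364.2] [ 0.5318 -0.1026  0.0098]
latch_bar 0.43 [206.8 259.7] [0.5362 0.1854 0.1608]
bar_grip 0.7 [326.4 414.4] [ 0.5688 -0.2027  0.0222]
hammer 0.24 [3
[... 449 characters left out ...]
[278.5 290.3] [0.5253 0.1167 0.1099]
tread 0.56 [300.3 297.8] [0.4641 0.1188 0.1351]
knob 0.69 [269.9 256.5] [0.5515 0.1817 0.1501]
latch_bar 0.87 [262.3 369.2] [ 0.5356 -0.0824  0.0268]
bar_grip 0.81 [238.1 404.1] [ 0.5694 -0.1888  0.0236]
hammer 0.97 [290.7 156.6] [0.639  0.4192 0.0044]
screwdriver 0.88 [196.  369.2] [ 0.7235 -0.1605 -0.0037]
screwdriver 0.48 [273.7 290.8] [0.5356 0.1122 0.11  ]
tape_roll 0.82 [255.1 462.9] [ 0.4891 -0.3181 -0.0028]
wrist ['image', 'range_z', 'fx', 'fy', 'cx', 'cy', 'cam_to_world'] 399.00227445551513 321.6791124631043 [[ 0.3834 -0.8918 -0.2403  0.1849]
 [ 0.9236  0.3703  0.0992  0.6274]
 [ 0.0005 -0.2599  0.9656  0.3833]
 [ 0.      0.      0.      1.    ]]
```

View pics/scene0.png

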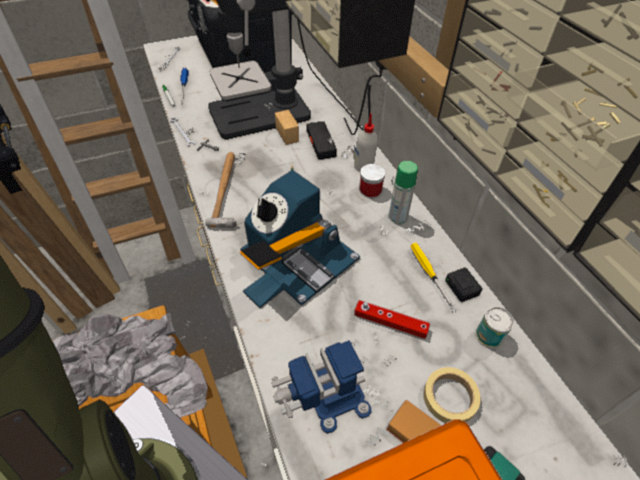

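View pics/top0.png

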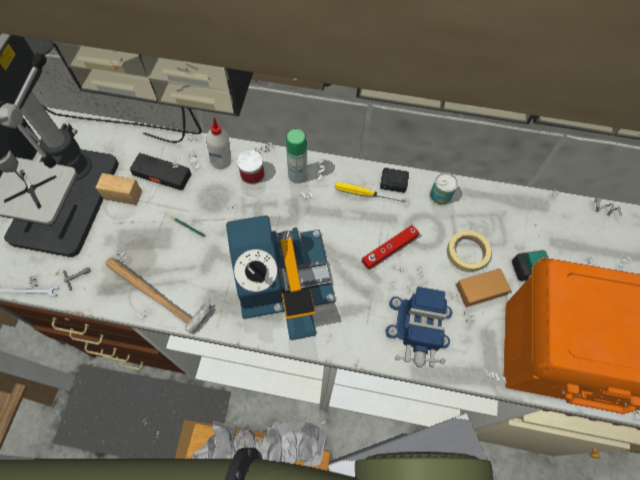

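The scene and top pictures show the press with its pedal at about (290,250) in scene and (285,270) in top. The red bar is at (392,318) and (392,247), with the tape, screwdriver and hammer clear of it. Next I zoom in and fit poses.

```bash
python3 - <<'E'
from h import *
a=cv2.imread('pics/scene0.png');b=cv2.imread('pics/top0.png')
cv2.imwrite('pics/sz.png',cv2.resize(a[160:345,235:440],None,fx=3.9,fy=3.2,interpolation=cv2.INTER_CUBIC))
cv2.imwrite('pics/tz.png',cv2.resize(b[205:345,225:425],None,fx=4,fy=4,interpolation=cv2.INTER_CUBIC))
E
```

```text
(no output)
```

View pics/sz.png

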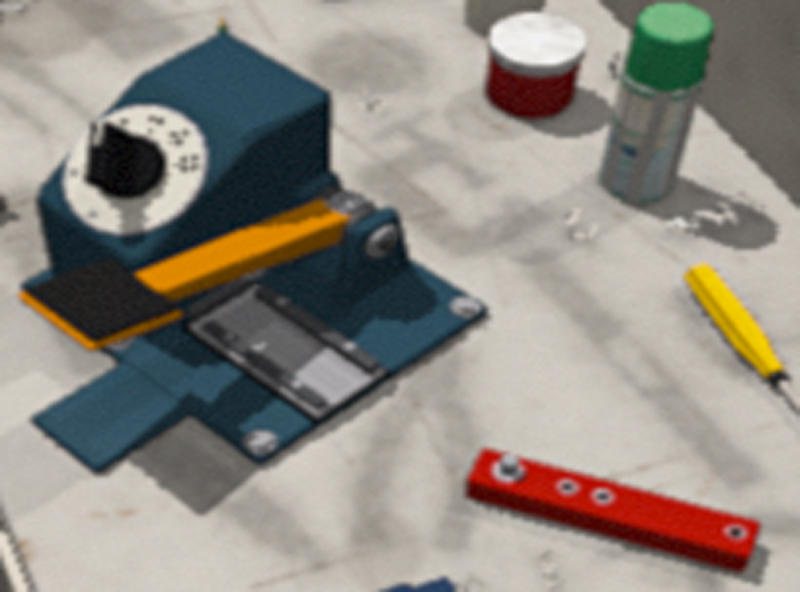

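View pics/tz.png

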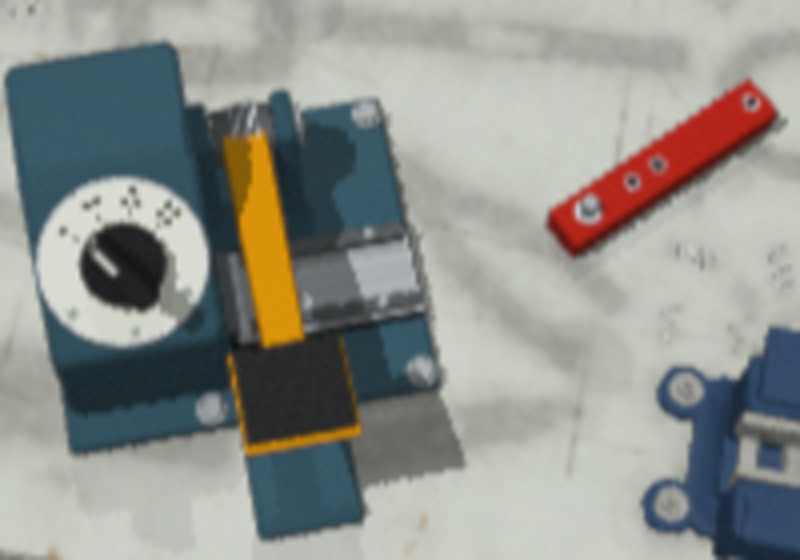

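```bash
python3 - <<'E'
from h import *
np.set_printoptions(precision=4,suppress=True)
S=optics.read_camera('scene');T=optics.read_camera('top')
s=lambda u,v,z:world(S,160+v/3.2,235+u/3.9,z)
t=lambda u,v,z:world(T,205+v/4,225+u/4,z)
m={'BR':(.135,-.09),'FR':(-.06,-.09),'FL':(-.06,.13)}
ps={'BR':s(487,310,.012),'FR':s(260,460,.012),'toeL':s(33,420,.012),'toeR':s(97,470,.012)}
pt={'BR':t(380,98,.012),'FR':t(440,388,.012),'toeL':t(260,538,.012),'toeR':t(365,521,.012),'FL':t(68,452,.012)}
print('scene');[print(k,v) for k,v in ps.items()]
print('top');[print(k,v) for k,v in pt.items()]
def fit(A,B):
    A=np.array(A);B=np.array(B);a=A-A.mean(0);b=B-B.mean(0)
    th=np.arctan2((a[:,0]*b[:,1]-a[:,1]*b[:,0]).sum(),(a*b).sum())
    c,s_=np.cos(th),np.sin(th);M=np.array([[c,-s_],[s_,c]]);tt=B.mean(0)-M@A.mean(0)
    print('yaw',np.degrees(th),'t',tt,'res',(A@M.T+tt-B).ravel());return th,tt
for q in (ps,pt):
    A=[];B=[]
    for k in q:
        if k in m: A.append(m[k]);B.append(q[k][:2])
    A.append((-.13,0));B.append((q['toeL'][:2]+q['toeR'][:2])/2)
    fit(A,B)
# bar top at z .025: mask cloud
for n,d in (('scene',S),('top',T)):
    mk=models.masks_of(n,'latch_bar')[0]; P=cloud(d)[mk['pixels']]
    P=P[(P[:,2]>.015)&(P[:,2]<.03)]
    r=cv2.minAreaRect((P[:,:2]*1000).astype(np.float32)); print(n,'bar',mk['confidence'],r,np.median(P[:,2]))
    im=d['image'];
# pin centre pixels zoom: scene (508,466), top (588,208), top of pin z .039
print('pin scene',s(509,462,.039),'top',t(590,205,.039))
for l in ['latch_bar','bar_grip']:
  for n,d in (('scene',S),('top',T)):
    q=models.landmark_of(n,l)[0]['centre'];z={'latch_bar':0.,'bar_grip':.0125}[l];print(l,n,world(d,q[0]*480,q[1]*640,z))
for l,z in (('tread',.133),('nest',.016)):
  for n,d in (('scene',S),('top',T)):
    q=models.landmark_of(n,l)[0]['centre'];print(l,n,world(d,q[0]*480,q[1]*640,z))
E
```

```text
scene
BR [ 0.6593 -0.0045  0.012 ]
FR [0.4729 0.0227 0.012 ]
toeL [0.4191 0.1457 0.012 ]
toeR [0.4113 0.0894 0.012 ]
top
BR [ 0.6643 -0.0021  0.012 ]
FR [0.4727 0.0274 0.012 ]
toeL [0.4219 0.1545 0.012 ]
toeR [0.4119 0.0949 0.012 ]
FL [0.5058 0.2441 0.012 ]
yaw -7.815862422173186 t [0.5421 0.1022] res [ 0.0043 -0.0009 -0.0025 -0.0015 -0.0019  0.0024]
yaw -8.58240389775026 t [0.5452 0.1066] res [ 0.001  -0.0004 -0.0002 -0.0008 -0.0005 -0.0001 -0.0003  0.0013]
scene bar 0.83 ((560.1722412109375, -151.4424285888672), (32.321006774902344, 158.9225311279297), 15.81929874420166) 0.023058454929799854
top bar 0.73 ((560.9647827148438, -149.48951721191406), (31.629600524902344, 160.79464721679688), 16.85908317565918) 0.025248472641921982
pin scene [ 0.5414 -0.0965  0.039 ] top [ 0.5432 -0.0925  0.039 ]
latch_bar scene [ 0.5324 -0.1037  0.    ]
latch_bar top [ 0.5512 -0.0918  0.    ]
bar_grip scene [ 0.5693 -0.2051  0.0125]
bar_grip top [ 0.5727 -0.1952  0.0125]
tread scene [0.4549 0.1135 0.133 ]
tread top [0.4613 0.1159 0.133 ]
nest scene [0.5568 0.1015 0.016 ]
nest top [0.5712 0.1071 0.016 ]
```

```bash
cat >> h.py <<'E'
def tgt(p,xdir,zdir,tip=False):
    """target TCP pos p, tool x along xdir, jaw axis along zdir -> shift mm, rotvec; both jaw signs"""
    o=telemetry.get_obs(); R0=R.from_euler('xyz',o['tool_rot'],degrees=True)
    x=np.array(xdir,float);x/=np.linalg.norm(x)
    for sg in (1,-1):
        z=sg*np.array(zdir,float);z-=x*(x@z);z/=np.linalg.norm(z)
        Rt=R.from_matrix(np.stack([x,np.cross(z,x),z],1))
        rv=(R0.inv()*Rt).as_rotvec()
        print('sg',sg,'shift',np.round(R0.inv().apply(np.array(p)-o['tool_pos'])*1000,1),'turn',np.round(rv,3),'ang',round(np.degrees(np.linalg.norm(rv)),1),'q7',round(o['qpos'][6],1))
E
python3 - <<'E'
from h import *
np.set_printoptions(precision=4,suppress=True)
for n in ('scene','top'):
    d=optics.read_camera(n);P=cloud(d);im=d['image'].astype(int)
    roi=np.zeros((480,640),bool)
    if n=='scene': roi[180:240,245:295]=1
    else: roi[248:295,232:280]=1
    white=roi&(im.min(2)>150)&(P[...,2]>.08)
    Q=P[white];c=Q.mean(0)
    for _ in range(4):
        u,s,vt=np.linalg.svd(Q-Q.mean(0),full_matrices=False);nn=vt[2]*np.sign(vt[2][2]);c=Q.mean(0)
        e=(Q-c)@nn;Q=Q[abs(e)<.004]
    print(n,white.sum(),'c',c,'n',nn,'tilt',np.degrees(np.arccos(nn[2])),'az',np.degrees(np.arctan2(nn[1],nn[0])),e.std())
    K=P[roi&(im.max(2)<60)];h=(K-c)@nn;print('heights',np.percentile(h,[5,25,50,75,95]))
    T=K[(h>.02)&(h<.045)];print(len(T),T.mean(0),np.percentile(h,[97,99]))
    # minarea in plane of top points
    ex=np.array([0,0,1])-nn*nn[2];ex/=np.linalg.norm(ex);ey=np.cross(ex,nn) # ex up slope, ey right seen from front
    for lo in (.022,.027):
        T=K[h>lo];uv=np.stack([(T-c)@ex,(T-c)@ey],1)*1000
        if len(uv)>5: print(lo,len(uv),cv2.minAreaRect(uv.astype(np.float32)))
    for l in ('knob',):
        r=models.landmark_of(n,l)[0]['centre'];print(np.array(r)*[480,640])
    r=models.masks_of(n,'knob')
    if r: print('mask',r[0]['confidence'],r[0]['pixels'].sum())
E
```

```text
scene 595 c [0.5594 0.1795 0.1295] n [-0.5153  0.2968  0.804 ] tilt 36.48638543064481 az 150.06029474990663 0.0014127441600366758
heights [-0.0487 -0.026  -0.009   0.0105  0.0376]
139 [0.5377 0.1798 0.1557] [0.0386 0.0401]
0.022 129 ((0.4084787368774414, 8.46338176727295), (11.216788291931152, 40.622066497802734), 40.3284912109375)
0.027 103 ((0.3255157470703125, 8.561107635498047), (11.216788291931152, 40.36568069458008), 40.3284912109375)
[207.024 257.6  ]
mask 0.93 418
top 927 c [0.5607 0.1876 0.1352] n [0.8538 0.4158 0.3132] tilt 71.74842256620221 az 25.967667657996444 0.002139892302145253
heights [-0.0673 -0.0226 -0.0114 -0.001   0.0083]
0 [nan nan nan] [0.0105 0.0127]
[273.6   257.472]
mask 0.58 353<stdin>:15: RuntimeWarning: Mean of empty slice.
  ret = um.true_divide(
```

```bash
python3 - <<'E'
from h import *
k=np.array([.543,.181,.150]);n=np.array([-.5676,.0828,.819])
tgt(k+.10*n,-n,(.546,-.707,.450))
E
```

```text
sg 1 shift [   7.7 -376.7 -289.1] turn [ 1.921 -0.683 -0.232] ang 117.6 q7 -3.3
sg -1 shift [   7.7 -376.7 -289.1] turn [-1.112  0.207 -0.611] ang 73.6 q7 -3.3
```

```bash
python3 -m pendant '[[60,[8,-377,-289],[-1.112,0.207,-0.611]],[60,[8,-377,-289],[-1.112,0.207,-0.611]],[60,[8,-377,-289],[-1.112,0.207,-0.611]],[60,[8,-377,-289],[-1.112,0.207,-0.611]],[60,[8,-377,-289],[-1.112,0.207,-0.611]],[60,[8,-377,-289],[-1.112,0.207,-0.611]],[60,[8,-377,-289],[-1.112,0.207,-0.611]],[60,[8,-377,-289],[-1.112,0.207,-0.611]],[60,[8,-377,-289],[-1.112,0.207,-0.611]],[60,[8,-377,-289],[-1.112,0.207,-0.611]]]'
python3 - <<'E'
from h import *
o=telemetry.get_obs();print(o['qpos'],o['tool_rot'])
k=np.array([.543,.181,.150]);n=np.array([-.5676,.0828,.819])
tgt(k+.10*n,-n,(.546,-.707,.450))
E
```

```text
time_s: 3.23
tool_pos: [0.4578, 0.2388, 0.2328]
tool_rot: [-140.8, 55.7, -9.0]
force: [0.5, -0.9, 0.5]
grip_width: 0.0598
[-54.67598602 -13.15956276   4.21173154 123.87184135  36.99769999
  56.18195924  63.84784516] [-140.83443987   55.6803852    -9.01202238]
sg 1 shift [ 21.   16.1 -50.6] turn [ 3.117 -0.02  -0.008] ang 178.6 q7 63.8
sg -1 shift [ 21.   16.1 -50.6] turn [-0.024  0.005 -0.013] ang 1.6 q7 63.8
```

```bash
python3 -m pendant '[[60,[21,16,-51],[-0.024,0.005,-0.013]],[60,[21,16,-51],[-0.024,0.005,-0.013]],[60,[21,16,-51],[-0.024,0.005,-0.013]]]'
python3 - <<'E'
from h import *
np.set_printoptions(precision=4,suppress=True)
o=telemetry.get_obs();print(o['qpos'],o['tool_pos'],o['tool_rot'])
d=shot('wrist','w1')
for l in ['knob','dial','tread','nest']:
    for q in models.landmark_of('wrist',l)[:1]:
        px=q['centre'][0]*480,q['centre'][1]*640;print(l,q['confidence'],px,world(d,min(px[0],479),min(px[1],639)))
E
```

```text
time_s: 3.48
tool_pos: [0.4867, 0.1848, 0.2316]
tool_rot: [-141.4, 55.2, -8.9]
force: [0.0, 0.7, 0.2]
grip_width: 0.0601
[-51.4534 -15.659    8.9491 125.9586  37.5695  52.3061  71.1244] [0.4867 0.1848 0.2316] [-141.4042   55.1884   -8.9297]
knob 0.69 (255.6, 328.512) [0.5344 0.1814 0.1605]Traceback (most recent call last):
  File "<stdin>", line 6, in <module>
ValueError: it knows: bar_grip, hammer, knob, latch_bar, nest, press, screwdriver, tape_roll, tread
```

View pics/w1.png

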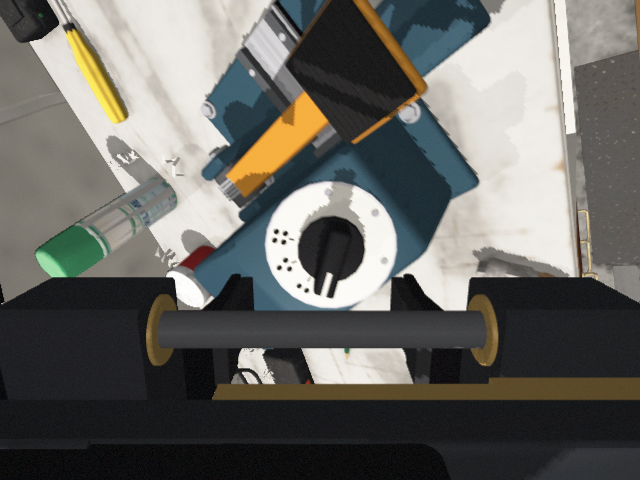

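The wrist picture shows the knob at (330,245), the pointer end near (327,290), and the jaws across the bar. Now I locate the knob from depth.

```bash
python3 - <<'E'
from h import *
np.set_printoptions(precision=4,suppress=True)
d=shot('wrist','w1b');P=cloud(d);im=d['image'].astype(int)
v,u=np.mgrid[0:480,0:640]
disc=((u-332)**2+(v-247)**2<62**2)&(v<295)
W=P[disc&(im.min(2)>150)];
for _ in range(5):
    c=W.mean(0);nn=np.linalg.svd(W-c,full_matrices=False)[2][2];nn*=np.sign(nn[2]);W=W[abs((W-c)@nn)<.003]
print('face',len(W),c,nn,'tilt',np.degrees(np.arccos(nn[2])),'az',np.degrees(np.arctan2(nn[1],nn[0])))
psi=np.radians(-8.3);fr=np.array([-np.cos(psi),-np.sin(psi),0]);n=np.sin(.6109)*fr+np.cos(.6109)*np.array([0,0,1])
up=-fr*np.cos(.6109)+np.array([0,0,np.sin(.6109)]);r=np.cross(-n,up)
K=P[disc&(P[...,2]>.1)];h=(K-c)@n
print(np.histogram(h,bins=np.arange(-.01,.05,.003)))
hmax=np.percentile(h[h>.02],90)
T=K[(h>hmax-.006)];uv=np.stack([(T-c)@r,(T-c)@up],1)*1000
rc=cv2.minAreaRect(uv.astype(np.float32));print('top n',len(T),'hmax',hmax,rc)
ctr=c+r*rc[0][0]/1000+up*rc[0][1]/1000+n*hmax
print('top centre',ctr,'knob pt',ctr-.011*n)
# pointer: bright pixels in top
mp=disc*0
Wh=K[(h>hmax-.006)&(im[disc&(P[...,2]>.1)].min(1)>130)]
if len(Wh): w=Wh.mean(0)-ctr;print('pointer dir',np.degrees(np.arctan2(w@r,w@up)),len(Wh))
# angle by PCA
uvc=uv-uv.mean(0);ev=np.linalg.svd(uvc,full_matrices=False)[2][0];print('pca angle from up, cw',np.degrees(np.arctan2(ev[0],ev[1])))
E
```

```text
face 526 [0.554  0.19   0.1234] [-0.5344  0.1631  0.8294] tilt 33.96657735283869 az 163.0246844878348
(array([   0,   50,  696, 6324,   58,  105, 1860,   52,   31,   30,   35,
         33,   36,   37,   39,  104, 1185,  280,    0]), array([-0.01 , -0.007, -0.004, -0.001,  0.002,  0.005,  0.008,  0.011,
        0.014,  0.017,  0.02 ,  0.023,  0.026,  0.029,  0.032,  0.035,
        0.038,  0.041,  0.044,  0.047]))
top n 1608 hmax 0.04129589452338993 ((24.19046401977539, -9.378986358642578), (19.52635955810547, 95.49275970458984), 44.43387985229492)
top centre [0.5195 0.1706 0.1518] knob pt [0.5257 0.1697 0.1428]
pointer dir -37.733202850296486 167
pca angle from up, cw -43.6186954817308
```

```bash
cat > dial.py <<'E'
from h import *
np.set_printoptions(precision=4,suppress=True)
def dial(name,c0=(.545,.185,.123)):
    d=shot('wrist',name);P=cloud(d);im=d['image'].astype(int)
    psi=np.radians(-8.3);fr=np.array([-np.cos(psi),-np.sin(psi),0]);n=np.sin(.6109)*fr+np.cos(.6109)*np.array([0,0,1])
    up=-fr*np.cos(.6109)+np.array([0,0,np.sin(.6109)]);r=np.cross(-n,up)
    c=np.array([.554,.19,.1234]);h=(P-c)@n
    a=(P-c)@r;b=(P-c)@up
    near=(np.hypot(a,b)<.03)&(d['range_z']>0)
    m=near&(h>.033)&(h<.048)
    for _ in range(2):
        k=cv2.connectedComponentsWithStats(m.astype(np.uint8))
        i=1+np.argmax(k[2][1:,4]);m=k[1]==i
    uv=np.stack([a[m],b[m]],1)*1000;rc=cv2.minAreaRect(uv.astype(np.float32));hm=np.median(h[m])
    ctr=c+r*rc[0][0]/1000+up*rc[0][1]/1000+n*hm
    print('top n',m.sum(),'h',hm,rc,'ctr',ctr,'knobpt',ctr-.011*n)
    q=uv-uv.mean(0);ev=np.linalg.svd(q,full_matrices=False)[2][0];ev*=np.sign(ev[1]);print('pca cw',np.degrees(np.arctan2(ev[0],ev[1])))
    w=m&(im.min(2)>130)
    if w.sum():
        p=P[w].mean(0)-ctr;print('pointer cw',np.degrees(np.arctan2(p@r,p@up)),w.sum())
        x=np.stack([a[w],b[w]],1);x=x-x.mean(0);ev=np.linalg.svd(x,full_matrices=False)[2][0];ev*=np.sign(ev[1]);print('line cw',np.degrees(np.arctan2(ev[0],ev[1])))
    return ctr-.011*n,n,up,r
E
python3 -c "
from dial import *
dial('w1c')"
```

```text
top n 1592 h 0.040172338132836265 ((6.272578239440918, 8.787675857543945), (14.18998908996582, 44.08671569824219), 35.4421501159668) ctr [0.5374 0.1861 0.1613] knobpt [0.5437 0.1852 0.1523]
pca cw -35.639758156182744
pointer cw -35.041588250864855 138
line cw -28.923289943870113
```

```bash
python3 - <<'E'
from dial import *
k,n,up,r=dial('w1d')
t=np.radians(-35.5);z=-up*np.sin(t)+r*np.cos(t)
tgt(k+.035*n,-n,z);tgt(k+.002*n,-n,z)
E
```

```text
top n 1591 h 0.04015103286181727 ((6.198329448699951, 8.911088943481445), (14.107285499572754, 44.390167236328125), 35.37236785888672) ctr [0.5375 0.1861 0.1614] knobpt [0.5438 0.1852 0.1524]
pca cw -35.36377808699651
pointer cw -34.71680464579416 140
line cw -29.34892137072519
sg 1 shift [63.8 -3.4 -0.7] turn [-2.864  0.003  0.002] ang 164.1 q7 71.0
sg -1 shift [63.8 -3.4 -0.7] turn [ 0.277  0.001 -0.002] ang 15.9 q7 71.0
sg 1 shift [96.8 -3.4 -0.8] turn [-2.864  0.003  0.002] ang 164.1 q7 71.0
sg -1 shift [96.8 -3.4 -0.8] turn [ 0.277  0.001 -0.002] ang 15.9 q7 71.0
```

```bash
python3 -m pendant '[[60,[32,-3,-1],[0.277,0,0]],[60,[62,-3,-1],[0.277,0,0]],[60,[64,-3,-1],[0.277,0,0]],[60,[76,-3,-1],[0.277,0,0]],[60,[87,-3,-1],[0.277,0,0]],[60,[97,-3,-1],[0.277,0,0]],[60,[97,-3,-1],[0.277,0,0]]]'
python3 - <<'E'
from dial import *
o=telemetry.get_obs();print(o['qpos'],o['tool_pos'],o['tool_rot'],o['force'])
k,n,up,r=dial('w2');t=np.radians(-35.5);z=-up*np.sin(t)+r*np.cos(t)
tgt(np.array([.5438,.1852,.1524])+.002*n,-n,z)
E
```

```text
time_s: 4.32
tool_pos: [0.5425, 0.1833, 0.1515]
tool_rot: [-125.9, 55.3, -8.7]
force: [0.1, -0.2, -1.0]
grip_width: 0.06
[-47.2161  -3.9505  11.3741 126.3713  41.1375  38.665   52.9384] [0.5425 0.1833 0.1515] [-125.8638   55.2722   -8.7151] [ 0.0935 -0.1629 -1.0492]
top n 1400 h 0.03989889938082024 ((15.183368682861328, -4.099174499511719), (13.639744758605957, 13.346596717834473), 35.603240966796875) ctr [0.5258 0.1788 0.1537] knobpt [0.5321 0.1779 0.1447]
pca cw 51.27469031863209
sg 1 shift [-1.4 -1.8  1.1] turn [-3.142  0.009 -0.001] ang 180.0 q7 53.0
sg -1 shift [-1.4 -1.8  1.1] turn [ 0.    -0.001 -0.005] ang 0.3 q7 53.0
```

View pics/w2.png

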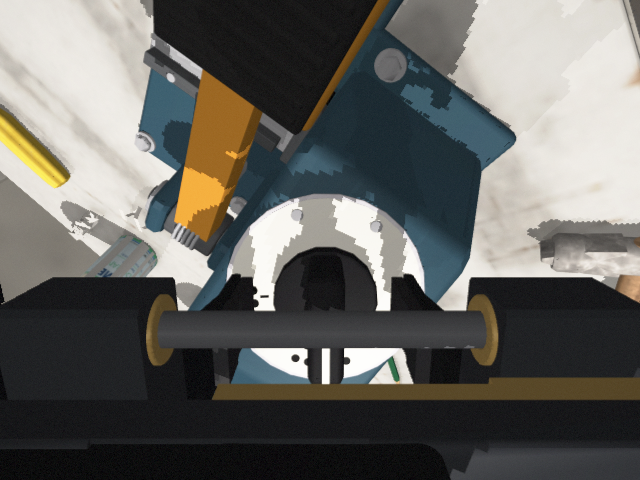

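The bar knob sits between the fingers, centred near (326,300). I close on it and then turn.

```bash
python3 -m pendant '[[60,[-1,-2,1],[0,0,0]],[10,[-1,-2,1],[0,0,0]],[10,[-1,-2,1],[0,0,0]],[10,[-1,-2,1],[0,0,0]],[10,[-1,-2,1],[0,0,0]],[10,[-1,-2,1],[0,0,0]],[10,[-1,-2,1],[0,0,0]]]' 25
python3 -c "
from h import *
print(telemetry.get_obs())"
```

```text
time_s: 4.95
tool_pos: [0.5435, 0.1849, 0.1551]
tool_rot: [-125.6, 55.1, -8.5]
force: [0.0, -0.6, 0.1]
grip_width: 0.0279
{'time_s': 4.95, 'qpos': array([-47.28511707,  -4.11045768,  11.31577766, 126.09893167,
        40.99568726,  38.93026071,  52.99641987]), 'joint_velocities': array([ 0.01690167,  0.1428213 ,  0.1287048 , -0.00811741,  0.06694678,
       -0.10398095,  0.05815633]), 'effort': array([-2.11372302e-02, -2.39345849e+01, -6.23565428e-01, -2.90781820e+01,
        1.75813582e+00, -7.94549827e-01,  4.25386475e-02]), 'tool_pos': array([0.54345784, 0.18492523, 0.15513164]), 'tool_rot': array([-125.57514473,   55.14858378,   -8.52727642]), 'force': array([ 0.00362024, -0.6497492 ,  0.13343044]), 'wrist_torque': array([ 0.16908866,  0.74467133, -0.06533645]), 'grip_width': 0.027938162460234}
```

```bash
python3 -m pendant '[[10,[0,0,0],[0,0,0]],[10,[0,0,0],[0,0,0]],[10,[0,0,0],[0,0,0]],[10,[0,0,0],[0,0,0]],[10,[0,0,0],[0,0,0]],[10,[0,0,0],[0,0,0]]]' 25
```

```text
time_s: 5.45
tool_pos: [0.543, 0.1861, 0.1546]
tool_rot: [-125.5, 55.2, -8.4]
force: [-1.1, 5.3, -3.9]
grip_width: 0.0139
```

```bash
python3 -m pendant '[[10,[0,0,0],[0.1,0,0]],[10,[0,0,0],[0.2,0,0]],[10,[0,0,0],[0.3,0,0]],[10,[0,0,0],[0.4,0,0]],[10,[0,0,0],[0.5,0,0]],[10,[0,0,0],[0.6,0,0]],[10,[0,0,0],[0.7,0,0]],[10,[0,0,0],[0.8,0,0]],[10,[0,0,0],[0.92,0,0]],[10,[0,0,0],[0.92,0,0]]]' 25
python3 -c "
from h import *
psi=np.radians(-8.3);fr=np.array([-np.cos(psi),-np.sin(psi),0]);n=np.sin(.6109)*fr+np.cos(.6109)*np.array([0,0,1])
up=-fr*np.cos(.6109)+np.array([0,0,np.sin(.6109)]);r=np.cross(-n,up)
o=telemetry.get_obs();M=R.from_euler('xyz',o['tool_rot'],degrees=True).as_matrix();z=-M[:,2]
print('bar angle cw',np.degrees(np.arctan2(-z@up,z@r)),o['qpos'],o['wrist_torque'],np.degrees(np.arccos(-M[:,0]@n)))"
```

```text
time_s: 6.28
tool_pos: [0.543, 0.1852, 0.1546]
tool_rot: [-72.7, 55.2, -8.5]
force: [-4.7, 3.0, -2.3]
grip_width: 0.0136
bar angle cw 17.47761600655071 [-45.29040289  -3.98818688   9.33166376 126.05607108  40.73741318
  38.84020694   0.2580639 ] [0.9384718  1.53634148 0.43962438] 0.24057197541645367
```

Now I open, back off along the knob axis and check against the dots.

```bash
python3 -m pendant '[[45,[0,0,0],[0,0,0]],[45,[0,0,0],[0,0,0]],[45,[0,0,0],[0,0,0]],[60,[0,0,0],[0,0,0]],[60,[0,0,0],[0,0,0]],[60,[-30,0,0],[0,0,0]],[60,[-70,0,0],[0,0,0]],[60,[-100,0,0],[0,0,0]],[60,[-100,0,0],[0,0,0]]]'
python3 -c "
from dial import *
dial('w3');shot('scene','s3');shot('top','t3')
a=cv2.imread('pics/w3.png');cv2.imwrite('pics/w3z.png',cv2.resize(a[150:330,220:440],None,fx=3.5,fy=3.3,interpolation=cv2.INTER_CUBIC))
"
```

```text
time_s: 7.03
tool_pos: [0.4871, 0.1964, 0.2433]
tool_rot: [-72.2, 54.8, -7.8]
force: [-0.3, 0.3, 1.1]
grip_width: 0.0583
top n 1453 h 0.040214870675751926 ((5.751896858215332, 7.491676330566406), (41.910560607910156, 13.73617172241211), 71.66838836669922) ctr [0.5364 0.1868 0.1606] knobpt [0.5427 0.1858 0.1516]
pca cw 17.78023417811106
pointer cw 18.75779898147927 123
line cw 20.482016701466396
```

View pics/w3.png

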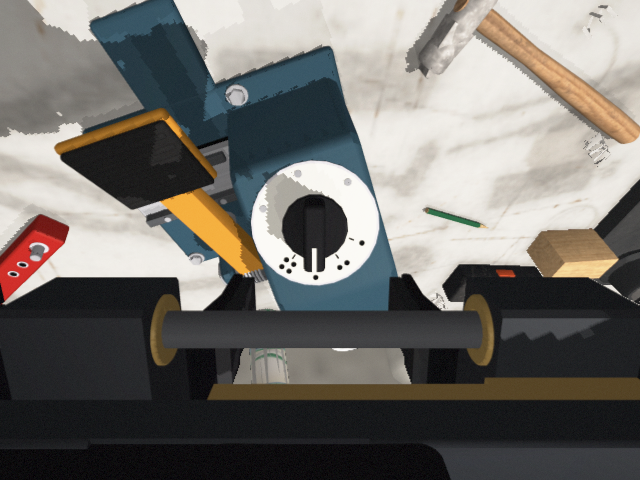

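View pics/w3z.png

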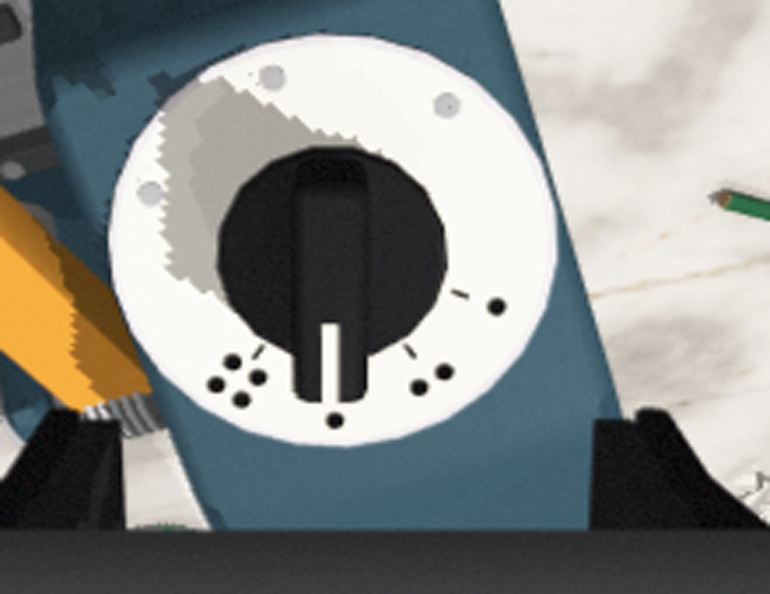

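The zoomed wrist picture shows the white pointer at (330,400). It covers the three-dot cluster's tick, between the four-dot group (235,380) and the two-dot group (430,380), and the measured angle is 17.5–17.8° against 17.2° wanted. Next is the bar.

```bash
python3 - <<'E'
from h import *
a=np.radians(16.5)
print(telemetry.get_obs()['qpos'])
tgt([.565,-.16,.21],[0,0,-1],[np.cos(a),np.sin(a),0])
E
```

```text
[-48.11474233 -15.00520263   5.36668727 124.96718604  36.16405026
  52.29274539   3.55517948]
sg 1 shift [  96.2 -186.2 -295.9] turn [0.808 0.411 0.472] ang 58.6 q7 3.6
sg -1 shift [  96.2 -186.2 -295.9] turn [-2.22  -0.575  0.5  ] ang 134.5 q7 3.6
```

```bash
python3 -m pendant '[[75,[96,-186,-296],[0.808,0.411,0.472]],[75,[96,-186,-296],[0.808,0.411,0.472]],[75,[96,-186,-296],[0.808,0.411,0.472]],[75,[96,-186,-296],[0.808,0.411,0.472]],[75,[96,-186,-296],[0.808,0.411,0.472]],[75,[96,-186,-296],[0.808,0.411,0.472]],[75,[96,-186,-296],[0.808,0.411,0.472]],[75,[96,-186,-296],[0.808,0.411,0.472]],[75,[96,-186,-296],[0.808,0.411,0.472]],[75,[96,-186,-296],[0.808,0.411,0.472]]]'
python3 - <<'E'
from h import *
np.set_printoptions(precision=4,suppress=True)
o=telemetry.get_obs();print(o['qpos'],o['tool_pos'],o['tool_rot'])
d=shot('wrist','w4');print(np.array(d['cam_to_world'])[:3,3])
for l in ['latch_bar','bar_grip']:
    for q in models.landmark_of('wrist',l)[:1]:
        px=q['centre'][0]*480,q['centre'][1]*640;print(l,q['confidence'],px,world(d,*px,z=0 if l=='latch_bar' else .0125))
m=models.masks_of('wrist','latch_bar')
if m:
    P=cloud(d)[m[0]['pixels']];P=P[(P[:,2]>.02)&(P[:,2]<.03)];print(len(P),np.median(P[:,2]),cv2.minAreaRect((P[:,:2]*1000).astype(np.float32)))
E
```

```text
time_s: 8.02
tool_pos: [0.5634, -0.1703, 0.2074]
tool_rot: [-137.8, 89.4, -122.0]
force: [-0.4, -0.0, 0.4]
grip_width: 0.0747
[-23.6154  14.7029  44.2549  96.0146  -9.9845  73.7164  38.2794] [ 0.5634 -0.1703  0.2074] [-137.792    89.3634 -122.049 ]
[ 0.5463 -0.1012  0.3506]
latch_bar 0.95 (117.6, 326.976) [ 0.5462 -0.0929  0.    ]
bar_grip 0.98 (244.8, 327.42400000000004) [ 0.576  -0.1966  0.0125]
6730 0.023484844993006487 ((563.574462890625, -151.24468994140625), (29.9945068359375, 159.25100708007812), 16.120655059814453)
```

View pics/w4.png

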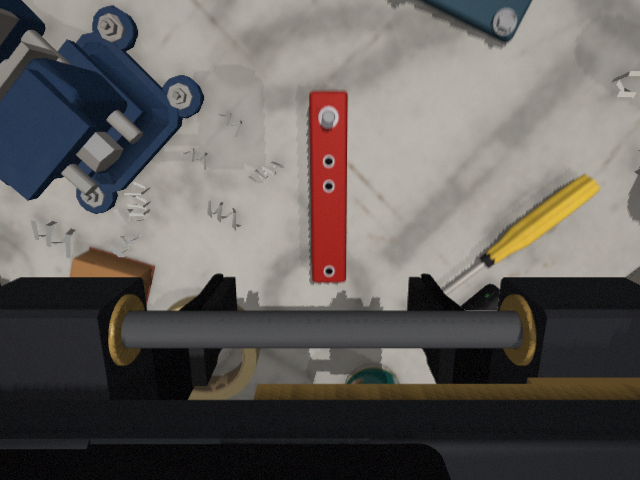

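The wrist picture shows the bar upright at columns 310–347 and rows 92–282, with the pin at (327,117). The detected size is 30x159 mm, and the network's grip point agrees with mine to 2 mm.

```bash
python3 - <<'E'
from h import *
a=np.radians(16.1)
tgt([.576,-.1945,.0205],[0,0,-1],[np.cos(a),np.sin(a),0])
E
```

```text
sg 1 shift [188.1 -37.7   1.8] turn [ 0.008 -0.003 -0.001] ang 0.5 q7 38.1
sg -1 shift [188.1 -37.7   1.8] turn [-3.134e+00  1.000e-03 -4.000e-03] ang 179.5 q7 38.1
```

```bash
python3 -m pendant '[[75,[38,-30,2],[0.008,0,0]],[75,[76,-34,2],[0.008,0,0]],[75,[100,-34,2],[0.008,0,0]],[75,[118,-34,2],[0.008,0,0]],[75,[118,-34,2],[0.008,0,0]],[75,[118,-34,2],[0.008,0,0]]]'
python3 - <<'E'
from h import *
a=np.radians(16.1)
print(telemetry.get_obs()['tool_pos'])
tgt([.576,-.1945,.0205],[0,0,-1],[np.cos(a),np.sin(a),0])
d=shot('wrist','w5')
m=models.masks_of('wrist','latch_bar')
P=cloud(d)[m[0]['pixels']];P=P[(P[:,2]>.02)&(P[:,2]<.03)];print(len(P),np.median(P[:,2]),cv2.minAreaRect((P[:,:2]*1000).astype(np.float32)))
for l in ['bar_grip']:
    for q in models.landmark_of('wrist',l)[:1]:
        px=q['centre'][0]*480,q['centre'][1]*640;print(l,q['confidence'],px,world(d,*px,z=.0125))
E
```

```text
time_s: 8.72
tool_pos: [0.5757, -0.1896, 0.0916]
tool_rot: [136.2, 89.9, 152.4]
force: [0.0, -0.7, 1.1]
grip_width: 0.0751
[ 0.57574545 -0.18964708  0.09158561]
sg 1 shift [71.1 -4.8 -1. ] turn [ 0.002 -0.001 -0.001] ang 0.2 q7 45.7
sg -1 shift [71.1 -4.8 -1. ] turn [-3.14e+00  2.00e-03 -2.00e-03] ang 179.9 q7 45.7
15490 0.02347096687345311 ((562.12255859375, -146.61529541015625), (30.05326271057129, 149.9015350341797), 16.140377044677734)
bar_grip 0.84 (263.52000000000004, 320.0) [ 0.57753487 -0.19464369  0.0125    ]
```

View pics/w5.png

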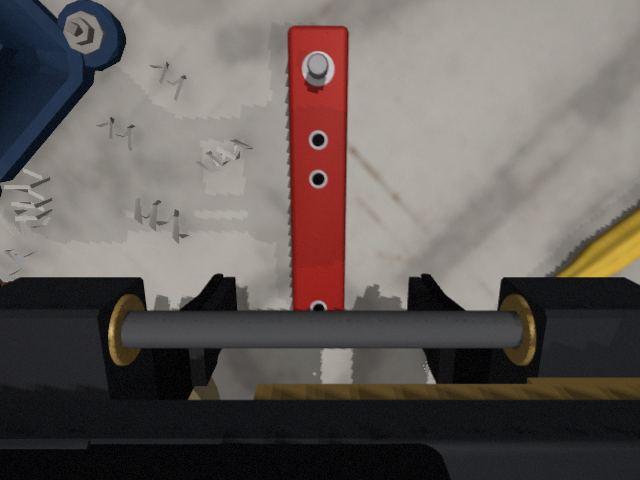

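```bash
python3 - <<'E'
from h import *
a=np.radians(16.1);jx=np.array([np.cos(a),np.sin(a)]);by=np.array([-np.sin(a),np.cos(a)])
for n in('scene','top'):
    P=cloud(optics.read_camera(n)).reshape(-1,3);q=P[:,:2]-[.576,-.1945];u=q@jx;v=q@by
    for lo,U,V in((.05,.12,.06),(.008,.07,.03)):
        m=(abs(u)<U)&(abs(v)<V)&(P[:,2]>lo)&(P[:,2]<.2);s=P[m]
        print(n,lo,m.sum(),np.histogram(u[m],bins=np.arange(-.12,.13,.02))[0], s[:,2].max() if len(s) else '')
E
```

```text
scene 0.05 1587 [  0 680 379 372  73  59  23   0   1   0   0   0] 0.19991359296249922
scene 0.008 768 [  0   0 155 323  51 227  12   0   0   0   0   0] 0.19991359296249922
top 0.05 1270 [  0   0  15  98  83  74  70  91 260 325 254   0] 0.19977664194363665
top 0.008 770 [  0   0   0  25  52 186 145  56 178 128   0   0] 0.19977664194363665
```

```bash
python3 -m pendant '[[62,[25,-4,0],[0,0,0]],[62,[50,-4,0],[0,0,0]],[62,[65,-4,0],[0,0,0]],[62,[71,-4,0],[0,0,0]],[62,[71,-4,0],[0,0,0]],[15,[71,-4,0],[0,0,0]],[15,[71,-4,0],[0,0,0]],[15,[71,-4,0],[0,0,0]],[15,[71,-4,0],[0,0,0]]]' 40
python3 -m pendant '[[15,[0,0,0],[0,0,0]],[15,[0,0,0],[0,0,0]],[15,[0,0,0],[0,0,0]],[15,[0,0,0],[0,0,0]],[15,[0,0,0],[0,0,0]]]' 40
```

```text
time_s: 9.72
tool_pos: [0.578, -0.1958, 0.0221]
tool_rot: [-32.4, 89.9, -16.3]
force: [-0.0, 0.1, 0.2]
grip_width: 0.043
time_s: 10.13
tool_pos: [0.5772, -0.1958, 0.0215]
tool_rot: [-157.9, 90.0, -141.9]
force: [-2.9, 0.1, 6.1]
grip_width: 0.0299
```

```bash
python3 -m pendant '[[15,[-35,0,0],[0,0,0]],[15,[-75,0,0],[0,0,0]],[15,[-110,0,0],[0,0,0]],[15,[-110,0,0],[0,0,0]]]' 40
python3 - <<'E'
from h import *
np.set_printoptions(precision=4,suppress=True)
S=shot('scene','s6');T=shot('top','t6')
a=S['image'];b=T['image']
cv2.imwrite('pics/s6z.png',cv2.resize(a[205:315,240:380],None,fx=5.6,fy=5.4,interpolation=cv2.INTER_CUBIC))
cv2.imwrite('pics/t6z.png',cv2.resize(b[215:345,230:360],None,fx=5,fy=4.6,interpolation=cv2.INTER_CUBIC))
for n,d in(('scene',S),('top',T)):
    P=cloud(d)
    q=models.landmark_of(n,'nest');print(n,[(x['confidence'],world(d,x['centre'][0]*480,x['centre'][1]*640,.022)) for x in q[:2]])
E
```

```text
time_s: 10.47
tool_pos: [0.5815, -0.1974, 0.138]
tool_rot: [-28.7, 89.3, -12.7]
force: [1.6, -1.2, -0.6]
grip_width: 0.0298
scene [(0.56, array([0.5565, 0.1059, 0.022 ])), (0.16, array([ 0.4835, -0.3293,  0.022 ]))]
top [(0.65, array([0.567 , 0.1074, 0.022 ])), (0.35, array([0.5908, 0.1808, 0.022 ]))]
```

View pics/s6z.png

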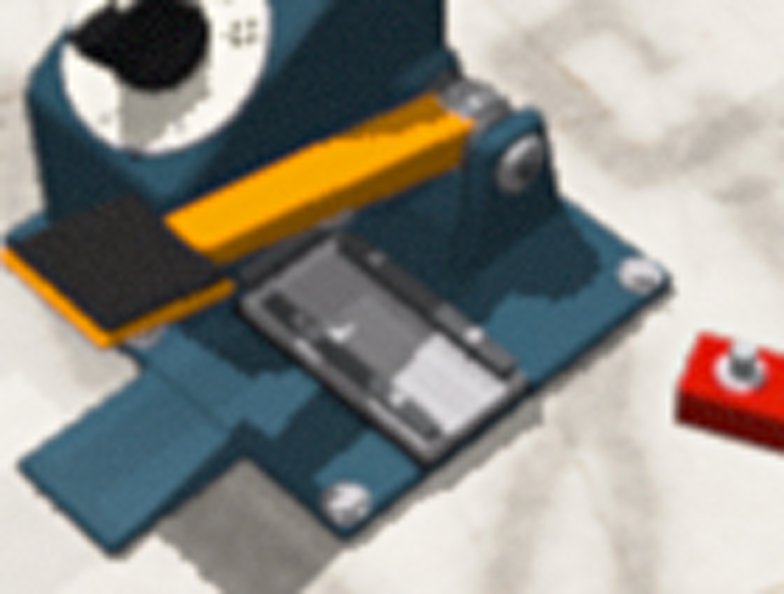

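View pics/t6z.png

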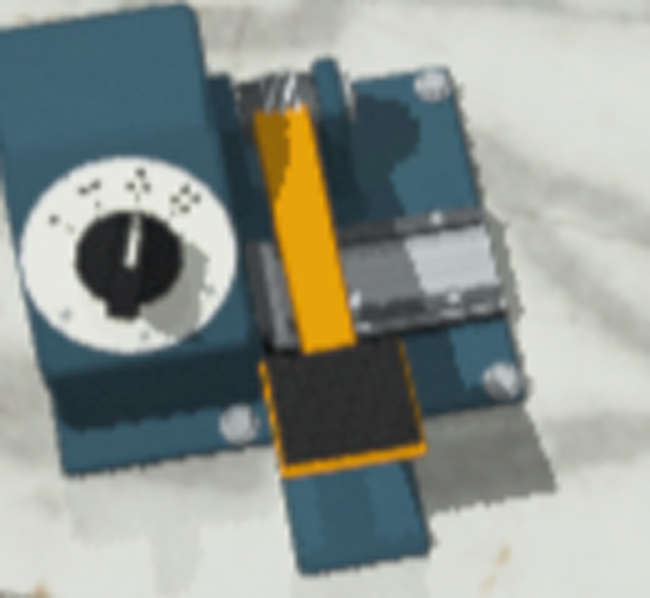

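```bash
python3 - <<'E'
from h import *
np.set_printoptions(precision=4,suppress=True)
S=optics.read_camera('scene');T=optics.read_camera('top')
s=lambda u,v,z:world(S,205+v/5.4,240+u/5.6,z)
t=lambda u,v,z:world(T,215+v/4.6,230+u/5,z)
psi=np.radians(-8.3);c,sn=np.cos(psi),np.sin(psi);M=np.array([[c,-sn],[sn,c]])
pr=lambda p:M.T@(p[:2]-[.544,.1045])
print('scene floor right end: front-out,back-out',pr(s(430,465,.022)),pr(s(525,382,.03)))
print('  floor edge',pr(s(440,430,.022)),pr(s(505,385,.022)))
print('top front/back right end floor', pr(t(503,290,.022)),pr(t(490,228,.022)))
print('top fence tops', pr(t(505,308,.028)),pr(t(485,210,.032)))
print('tread corners top',[pr(t(*q,.133)) for q in((265,362),(403,345),(425,445),(282,470))])
print('tread corners scene',[pr(s(*q,.133)) for q in((5,245),(105,335),(235,275),(135,190))])
E
```

```text
scene floor right end: front-out,back-out [-0.0165 -0.0952] [ 0.036  -0.0957]
  floor edge [-0.0015 -0.0854] [ 0.0333 -0.0873]
top front/back right end floor [-0.0023 -0.0873] [ 0.0329 -0.088 ]
top fence tops [-0.0144 -0.0856] [ 0.0393 -0.0866]
tread corners top [array([-0.0603,  0.0307]), array([-0.0629, -0.028 ]), array([-0.1115, -0.0283]), array([-0.1121,  0.0318])]
tread corners scene [array([-0.1113,  0.0313]), array([-0.1121, -0.0273]), array([-0.0602, -0.0379]), array([-0.0594,  0.0196])]
```

```bash
python3 - <<'E'
from h import *
a=np.radians(-8.3)
o=telemetry.get_obs();print(o['tool_pos'],o['qpos'])
tgt([.536,-.058,.095],[0,0,-1],[np.cos(a),np.sin(a),0])
E
```

```text
[ 0.57604818 -0.19483325  0.12883713] [-18.71656446  21.79802203  43.00542167  98.21979156 -15.96272734
  66.53321452  44.80789909]
sg 1 shift [ 34.1 142.5  -0.5] turn [ 0.425 -0.004 -0.001] ang 24.4 q7 44.8
sg -1 shift [ 34.1 142.5  -0.5] turn [-2.716e+00  1.000e-03 -5.000e-03] ang 155.6 q7 44.8
```

```bash
python3 -m pendant '[[15,[0,35,0],[0.106,0,0]],[15,[10,70,0],[0.212,0,0]],[15,[20,105,0],[0.318,0,0]],[15,[34,130,0],[0.425,0,0]],[15,[34,142,0],[0.425,-0.004,0]],[15,[34,142,0],[0.425,-0.004,0]],[15,[34,142,0],[0.425,-0.004,0]]]' 40
python3 - <<'E'
from h import *
np.set_printoptions(precision=4,suppress=True)
o=telemetry.get_obs();print(o['tool_pos'],o['qpos'])
d=shot('wrist','w7');shot('scene','s7')
m=models.masks_of('wrist','latch_bar')
P=cloud(d)[m[0]['pixels']];print(np.percentile(P[:,2],[10,50,90]))
print(models.landmark_of('wrist','nest')[:1],models.landmark_of('wrist','latch_bar')[:1])
E
```

```text
time_s: 11.35
tool_pos: [0.5373, -0.0585, 0.096]
tool_rot: [-10.3, 89.9, -18.4]
force: [-0.6, -0.7, -1.8]
grip_width: 0.0299
[ 0.5373 -0.0585  0.096 ] [-37.0179  15.0839  45.8691 109.8222 -12.4276  60.0274   5.9553]
[0.0968 0.0979 0.0988]
[] [{'centre': [0.0608, 0.497], 'confidence': 0.88}]
```

View pics/w7.png

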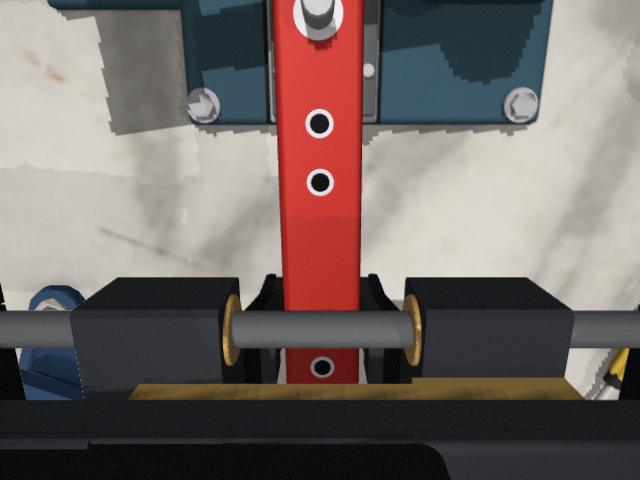

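View pics/s7.png

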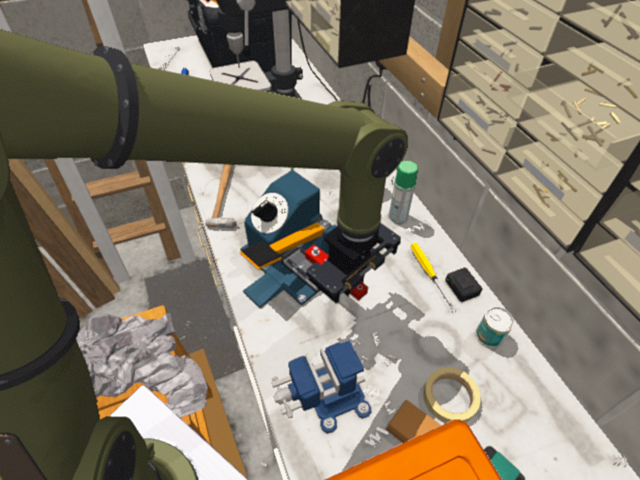

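The wrist picture shows the bar over the right mouth of the channel, whose edges are near columns 268 and 380. The base's right edge runs along row 122, parallel to the image, so the yaw is good. I refine on a zoom.

```bash
python3 - <<'E'
from h import *
a=cv2.imread('pics/w7.png')
cv2.imwrite('pics/w7z.png',cv2.resize(a[0:140,170:570],None,fx=2,fy=4,interpolation=cv2.INTER_CUBIC))
E
```

```text
(no output)
```

View pics/w7z.png

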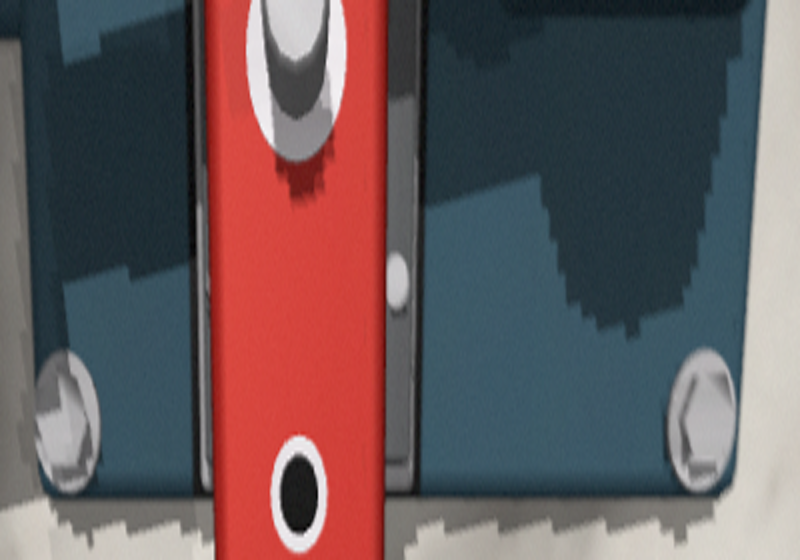

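```bash
python3 - <<'E'
from h import *
np.set_printoptions(precision=4,suppress=True)
d=optics.read_camera('wrist');o=telemetry.get_obs()
w=lambda u,v,z:world(d,v/4,170+u/2,z)[:2]
F=w(38,495,.012);B=w(733,495,.012);e=B-F
print('F',F,'B',B,'len',np.linalg.norm(e),'yaw',np.degrees(np.arctan2(e[1],e[0])))
psi=np.arctan2(e[1],e[0]);c,s=np.cos(psi),np.sin(psi);M=np.array([[c,-s],[s,c]])
mid=(F+B)/2;org=mid-M@np.array([.0375,-.09]);print('press origin',org)
pr=lambda p:M.T@(p-org)
print('fence outer at .02/.03',[pr(w(u,490,z)) for u in(200,417) for z in(.022,.03)])
print('bar centre col',[pr(w(298,v,.098)) for v in(60,480)],'pin',pr(w(298,20,.112)))
print('TCP',pr(o['tool_pos'][:2]),o['tool_pos'])
Mt=R.from_euler('xyz',o['tool_rot'],degrees=True).as_matrix()[:,2];print('jaw yaw',np.degrees(np.arctan2(Mt[1],Mt[0])))
P=cloud(d);P=P[0:140,170:570].reshape(-1,3);q=(P[:,:2]-org)@M
m=(q[:,1]<-.04)&(q[:,1]>-.085)&(P[:,2]<.06)
for x in np.arange(-.03,.06,.002):
    k=m&(abs(q[:,0]-x)<.001);print(round(x,3),k.sum(),np.round(np.median(P[k,2]),4) if k.sum() else '',end=' | ')
E
```

```text
F [0.4788 0.0233] B [ 0.6687 -0.0049] len 0.19200226827152464 yaw -8.44460935845404
press origin [0.5499 0.1038]
fence outer at .02/.03 [array([-0.0127, -0.0895]), array([-0.0118, -0.0897]), array([ 0.0445, -0.0895]), array([ 0.0434, -0.0897])]
bar centre col [array([ 0.0132, -0.0577]), array([ 0.0131, -0.0902])] pin [ 0.0132 -0.0586]
TCP [ 0.0126 -0.1642] [ 0.5382 -0.0606  0.0972]
jaw yaw -8.40413886940129
-0.03 332 0.0105 | -0.028 338 0.0105 | -0.026 335 0.0104 | -0.024 336 0.0105 | -0.022 329 0.0105 | -0.02 336 0.0105 | -0.018 315 0.011 | -0.016 165 0.0114 | -0.014 232 0.0205 | -0.012 370 0.0265 | -0.01 311 0.0266 | -0.008 0  | -0.006 0  | -0.004 0  | -0.002 0  | 0.0 0  | 0.002 0  | 0.004 0  | 0.006 0  | 0.008 0  | 0.01 0  | 0.012 0  | 0.014 0  | 0.016 0  | 0.018 0  | 0.02 0  | 0.022 0  | 0.024 0  | 0.026 0  | 0.028 0  | 0.03 0  | 0.032 0  | 0.034 79 0.0309 | 0.036 404 0.0307 | 0.038 343 0.0304 | 0.04 136 0.0203 | 0.042 205 0.0114 | 0.044 312 0.011 | 0.046 338 0.0105 | 0.048 341 0.0106 | 0.05 326 0.0106 | 0.052 342 0.0106 | 0.054 323 0.0106 | 0.056 336 0.0106 | 0.058 332 0.0106 |
```

Bar centreline at press x = 0.0132; the channel centre from the fence profile is 0.013. They are aligned, so I lower partway, then look again.

```bash
python3 -m pendant '[[15,[20,0,0],[0,0,0]],[15,[36,0,0],[0,0,0]],[15,[40,0,0],[0,0,0]],[15,[40,0,0],[0,0,0]],[15,[40,0,0],[0,0,0]]]' 40
python3 - <<'E'
from h import *
np.set_printoptions(precision=4,suppress=True)
d=shot('wrist','w8');o=telemetry.get_obs();print(o['tool_pos'],o['force'])
P=cloud(d);psi=np.radians(-8.42);c,s=np.cos(psi),np.sin(psi);M=np.array([[c,-s],[s,c]]);org=np.array([.5499,.1038])
P=P[0:300].reshape(-1,3);q=(P[:,:2]-org)@M
for lo,hi in((-.05,-.035),(-.085,-.07)):
    m=(q[:,1]>lo)&(q[:,1]<hi)
    print([(round(x,3),int((m&(abs(q[:,0]-x)<.0005)).sum()),round(float(np.median(P[m&(abs(q[:,0]-x)<.0005),2])),4) if (m&(abs(q[:,0]-x)<.0005)).sum() else 0) for x in np.r_[np.arange(-.016,.000,.001),np.arange(.026,.043,.001)]])
cv2.imwrite('pics/w8z.png',cv2.resize(d['image'][0:200,170:470],None,fx=2.6,fy=2.6,interpolation=cv2.INTER_CUBIC))
E
```

```text
time_s: 12.07
tool_pos: [0.5384, -0.0597, 0.0574]
tool_rot: [2.1, 89.8, -6.2]
force: [-0.6, -0.4, -1.9]
grip_width: 0.0296
[ 0.5389 -0.0596  0.0578] [-0.3535 -0.4614 -2.043 ]
[(np.float64(-0.016), 0, 0), (np.float64(-0.015), 37, 0.0197), (np.float64(-0.014), 20, 0.0205), (np.float64(-0.013), 36, 0.0264), (np.float64(-0.012), 48, 0.0268), (np.float64(-0.011), 49, 0.0265), (np.float64(-0.01), 49, 0.0267), (np.float64(-0.009), 48, 0.0263), (np.float64(-0.008), 49, 0.0265), (np.float64(-0.007), 47, 0.0264), (np.float64(-0.006), 40, 0.0264), (np.float64(-0.005), 0, 0), (np.float64(-0.004), 0, 0), (np.float64(-0.003), 0, 0), (np.float64(-0.002), 0, 0), (np.float64(-0.001), 0, 0), (np.float64(0.026), 0, 0), (np.float64(0.027), 0, 0), (np.float64(0.028), 0, 0), (np.float64(0.029), 0, 0), (np.float64(0.03), 17, 0.0301), (np.float64(0.031), 48, 0.0305), (np.float64(0.032), 42, 0.0308), (np.float64(0.033), 42, 0.0305), (np.float64(0.034), 43, 0.0305), (np.float64(0.035), 40, 0.0304), (np.float64(0.036), 48, 0.0307), (np.float64(0.037), 45, 0.0307), (np.float64(0.038), 38, 0.0305), (np.float64(0
[... 504 characters left out ...]
005), 18, 0.0267), (np.float64(-0.004), 0, 0), (np.float64(-0.003), 0, 0), (np.float64(-0.002), 72, 0.0569), (np.float64(-0.001), 136, 0.0582), (np.float64(0.026), 131, 0.0588), (np.float64(0.027), 122, 0.0581), (np.float64(0.028), 30, 0.0564), (np.float64(0.029), 0, 0), (np.float64(0.03), 3, 0.0315), (np.float64(0.031), 90, 0.0305), (np.float64(0.032), 98, 0.0306), (np.float64(0.033), 97, 0.0305), (np.float64(0.034), 102, 0.0304), (np.float64(0.035), 103, 0.0305), (np.float64(0.036), 101, 0.0306), (np.float64(0.037), 98, 0.0305), (np.float64(0.038), 95, 0.0305), (np.float64(0.039), 25, 0.0294), (np.float64(0.04), 29, 0.0202), (np.float64(0.041), 20, 0.0193), (np.float64(0.042), 38, 0.0113)]
```

View pics/w8z.png

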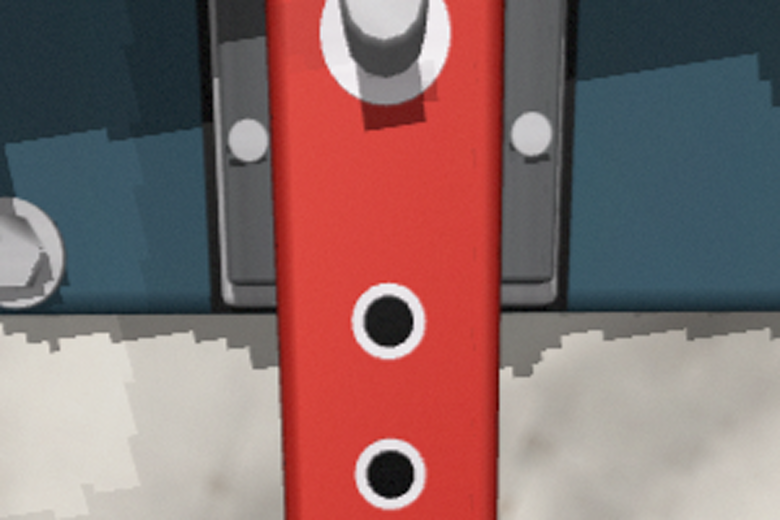

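```bash
python3 -m pendant '[[15,[5,0,0],[0,0,0]],[15,[10,0,0],[0,0,0]],[15,[13,0,0],[0,0,0]],[15,[13,0,0],[0,0,0]],[15,[13,0,0],[0,0,0]]]' 40
```

```text
time_s: 12.53
tool_pos: [0.5382, -0.059, 0.0439]
tool_rot: [8.0, 89.8, -0.3]
force: [-0.6, 0.2, -1.3]
grip_width: 0.0298
```

```bash
python3 -m pendant '[[15,[0,8,0],[0,0,0]],[15,[0,18,0],[0,0,0]],[15,[0,28,0],[0,0,0]],[15,[0,38,0],[0,0,0]],[15,[0,45,0],[0,0,0]],[15,[0,50,0],[0,0,0]],[15,[0,50,0],[0,0,0]]]' 40
python3 -c "
from h import *
print(telemetry.get_obs()['force']);shot('wrist','w9');shot('scene','s9');a=cv2.imread('pics/s9.png');cv2.imwrite('pics/s9z.png',cv2.resize(a[190:330,230:410],None,fx=4,fy=4))"
```

```text
time_s: 13.12
tool_pos: [0.5456, -0.0076, 0.044]
tool_rot: [16.6, 89.8, 8.5]
force: [-0.1, -0.2, -2.4]
grip_width: 0.0297
[-0.08397308 -0.24163157 -2.42847094]
```

View pics/w9.png

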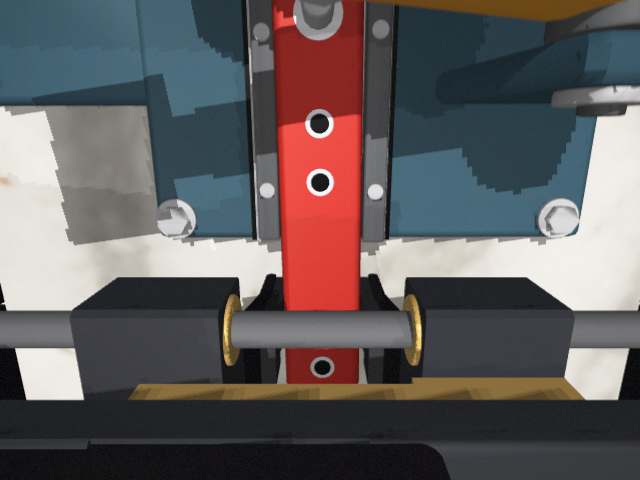

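View pics/s9z.png

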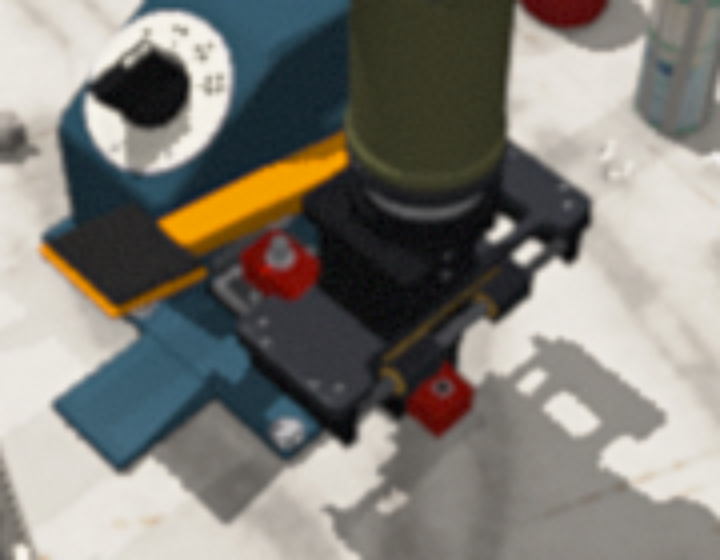

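The bar lies in the channel with the fences at columns 265 and 375, symmetric about it. The pin is about to pass under the pedal. I push gently to the stop.

```bash
python3 -m pendant '[[15,[0,2,0],[0,0,0]],[15,[0,4,0],[0,0,0]],[15,[0,6,0],[0,0,0]],[15,[0,6,0],[0,0,0]],[15,[0,6,0],[0,0,0]]]' 40
python3 -m pendant '[[15,[0,1,0],[0,0,0]],[15,[0,2,0],[0,0,0]],[15,[0,2,0],[0,0,0]]]' 40
```

```text
time_s: 13.63
tool_pos: [0.5463, -0.0037, 0.0441]
tool_rot: [8.7, 89.8, 0.4]
force: [-0.2, 0.0, -1.7]
grip_width: 0.0292
time_s: 13.88
tool_pos: [0.5466, -0.0015, 0.0441]
tool_rot: [11.2, 89.8, 2.9]
force: [0.4, 0.2, -1.9]
grip_width: 0.0298
```

```bash
python3 -m pendant '[[15,[0,1,0],[0,0,0]],[15,[0,2,0],[0,0,0]],[15,[0,2,0],[0,0,0]]]' 40
```

```text
time_s: 14.13
tool_pos: [0.5465, -0.0012, 0.044]
tool_rot: [-21.4, 89.8, -29.7]
force: [-1.3, -4.0, -0.9]
grip_width: 0.0297
```

```bash
python3 -m pendant '[[15,[0,1,0],[0,0,0]],[15,[0,2,0],[0,0,0]],[15,[0,2,0],[0,0,0]]]' 40
```

```text
time_s: 14.38
tool_pos: [0.5464, -0.0012, 0.044]
tool_rot: [-48.2, 89.7, -56.6]
force: [-1.8, -8.9, -0.3]
grip_width: 0.0297
```

```bash
python3 -m pendant '[[15,[1,-2,0],[0,0,0]],[15,[1,-2,0],[0,0,0]],[30,[1,-2,0],[0,0,0]],[40,[1,-2,0],[0,0,0]],[45,[1,-2,0],[0,0,0]],[45,[1,-2,0],[0,0,0]],[45,[1,-2,0],[0,0,0]],[45,[1,-2,0],[0,0,0]]]' 40
python3 -c "
from h import *
o=telemetry.get_obs();print(o['force'],o['grip_width'],o['qpos']);shot('wrist','w10')"
```

```text
time_s: 15.05
tool_pos: [0.5471, 0.001, 0.0432]
tool_rot: [16.7, 89.8, 8.5]
force: [-0.2, 0.7, 0.2]
grip_width: 0.0442
[-0.22769363  0.67401669  0.23346891] 0.0442318852840191 [-39.60738542  20.22041687  42.57923402 111.23495848 -16.73920604
  54.52373424   2.76621674]
```

View pics/w10.png

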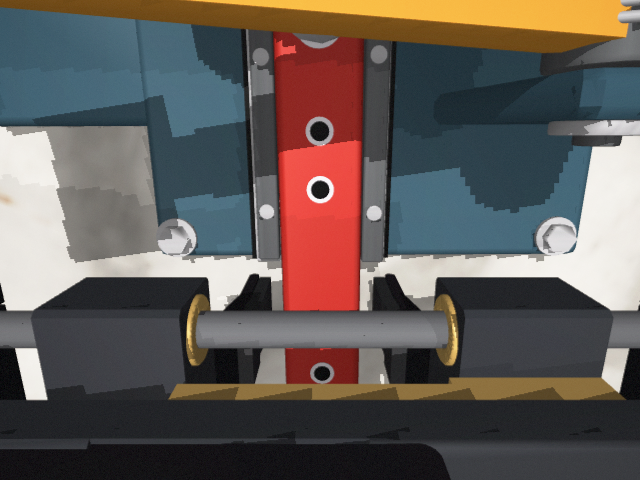

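The bar is released in the channel with its pin just under the pedal (top row at column 320). I lift away, then go over the tread with closed fingers.

```bash
python3 -m pendant '[[45,[-20,0,0],[0,0,0]],[45,[-60,0,0],[0,0,0]],[45,[-100,0,0],[0,0,0]],[45,[-140,0,0],[0,0,0]],[30,[-170,0,0],[0,0,0]],[10,[-170,0,0],[0,0,0]],[0,[-170,0,0],[0,0,0]],[0,[-170,0,0],[0,0,0]],[0,[-170,0,0],[0,0,0]]]' 40
python3 - <<'E'
from h import *
np.set_printoptions(precision=4,suppress=True)
o=telemetry.get_obs();print(o['tool_pos'],o['grip_width'])
a=np.radians(-8.4)
tgt([.461,.1109,.215],[0,0,-1],[np.cos(a),np.sin(a),0])
d=shot('wrist','w11');shot('scene','s11')
q=models.landmark_of('wrist','tread');print([(x['confidence'],world(d,x['centre'][0]*480,x['centre'][1]*640,.1315)) for x in q[:1]])
m=models.masks_of('wrist','latch_bar')
if m: 
    P=cloud(d)[m[0]['pixels']];print(np.percentile(P[:,2],[5,50,95]))
E
```

```text
time_s: 15.85
tool_pos: [0.5452, 0.0005, 0.2114]
tool_rot: [-18.6, 89.9, -26.9]
force: [-0.2, -0.6, -0.1]
grip_width: 0.0194
[0.5452 0.0005 0.2114] 0.01941450098734522
sg 1 shift [ -3.7  97.2 -99.2] turn [0.002 0.001 0.   ] ang 0.1 q7 -5.7
sg -1 shift [ -3.7  97.2 -99.2] turn [-3.139 -0.001  0.002] ang 179.9 q7 -5.7
[(0.95, array([0.4663, 0.1185, 0.1315]))]
[0.0436 0.0455 0.0468]
```

View pics/w11.png

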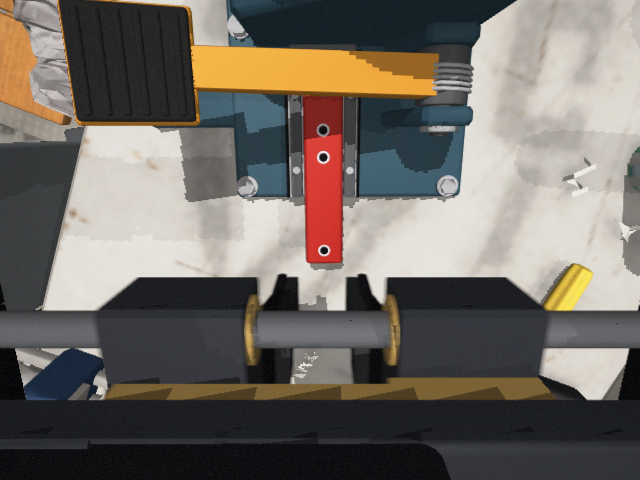

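View pics/s11.png

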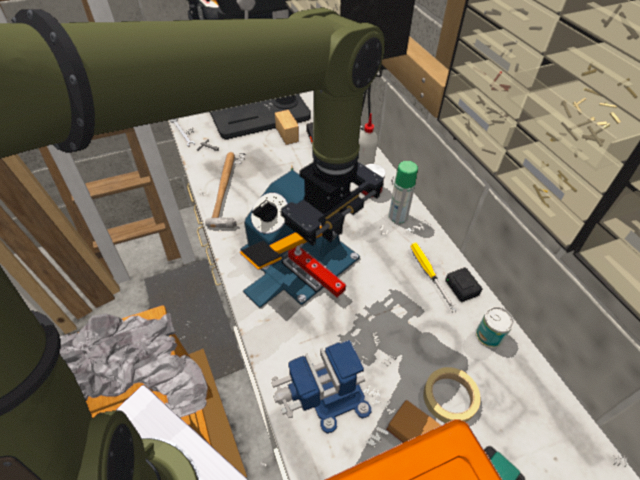

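```bash
python3 -m pendant '[[0,[-3,30,-30],[0,0,0]],[0,[-3,60,-60],[0,0,0]],[0,[-3,90,-88],[0,0,0]],[0,[-3,100,-97],[0,0,0]],[0,[-3,100,-97],[0,0,0]],[0,[-3,100,-97],[0,0,0]]]' 40
python3 - <<'E'
from h import *
np.set_printoptions(precision=4,suppress=True)
o=telemetry.get_obs();print(o['tool_pos'],o['grip_width'],o['force'])
psi=np.radians(-8.42);c,s=np.cos(psi),np.sin(psi);M=np.array([[c,-s],[s,c]]);org=np.array([.5499,.1038])
for n in('wrist','top','scene'):
    d=shot(n,n[0]+'12');m=models.masks_of(n,'latch_bar')
    q=models.landmark_of(n,'tread');print(n,[(x['confidence'],world(d,x['centre'][0]*480,x['centre'][1]*640,.1325)) for x in q[:1]])
    if m:
        P=cloud(d)[m[0]['pixels']];P=P[(P[:,2]>.04)&(P[:,2]<.052)]
        if len(P)>50:
            q=(P[:,:2]-org)@M;print(n,'bar press extents',np.percentile(q,[1,99],axis=0),np.median(P[:,2]))
    P=cloud(d).reshape(-1,3);q=(P[:,:2]-org)@M;m=(abs(q[:,0]-.013)<.008)&(q[:,1]<-.04)&(q[:,1]>-.18)
    for z0 in(.047,):
        k=m&(abs(P[:,2]-z0)<.006);print('tail y',np.percentile(q[k,1],[.5,2]) if k.sum()>20 else None)
E
```

```text
time_s: 16.55
tool_pos: [0.4643, 0.1137, 0.2155]
tool_rot: [3.2, 89.8, -5.0]
force: [0.2, 0.1, 0.3]
grip_width: 0.0006
[0.4643 0.1137 0.2155] 0.0005741578823490168 [0.1547 0.0682 0.3445]
wrist [(0.81, array([0.4654, 0.1185, 0.1325]))]
wrist bar press extents [[-0.0027 -0.0488]
 [ 0.0261  0.0215]] 0.04561099814658556
tail y [-0.0492 -0.049 ]
top [(0.43, array([0.4605, 0.1185, 0.1325]))]
tail y None
scene [(0.91, array([0.4559, 0.1156, 0.1325]))]
scene bar press extents [[-0.0052 -0.1379]
 [ 0.0244  0.0177]] 0.044978850455155706
tail y [-0.1381 -0.1371]
```

View pics/s12.png

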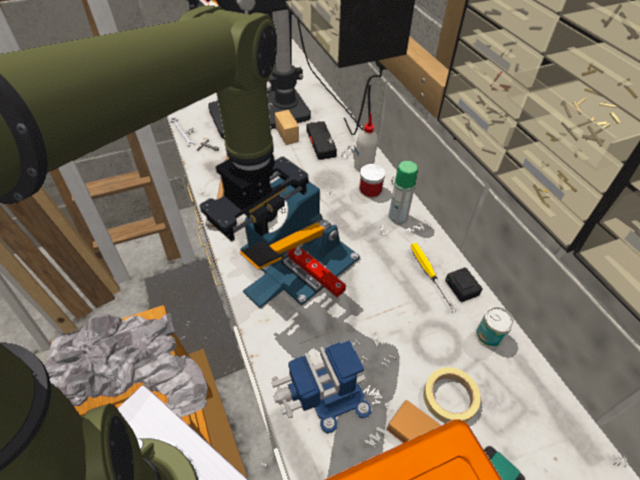

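View pics/w12.png

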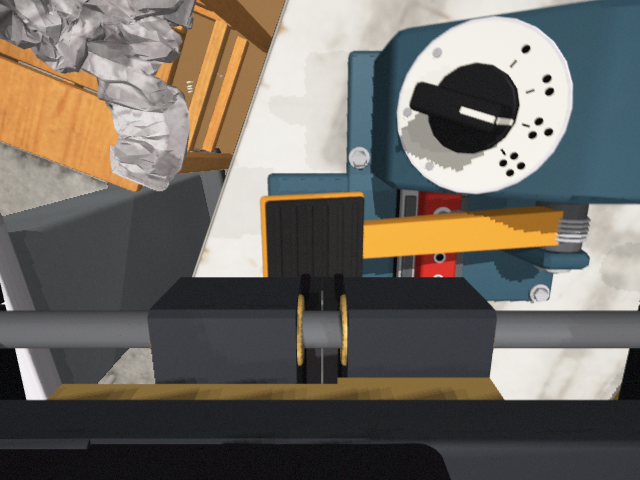

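Pointer sits exactly on the three-dot mark (540,128), the bar's pin end shows left of the pedal at (440,210), and the closed fingers are over the tread. I start pressing.

```bash
python3 -m pendant '[[0,[30,0,0],[0,0,0]],[0,[50,0,0],[0,0,0]],[0,[60,0,0],[0,0,0]],[0,[66,0,0],[0,0,0]],[0,[70,0,-0.5],[0,0,0]],[0,[74,0,-1],[0,0,0]],[0,[78,0,-2],[0,0,0]],[0,[78,0,-2],[0,0,0]]]' 40
```

```text
time_s: 17.67
tool_pos: [0.4636, 0.1137, 0.1387]
tool_rot: [14.9, 89.7, 6.6]
force: [-2.5, -0.9, 5.7]
grip_width: 0.0003
```

```bash
python3 -m pendant '[[0,[5,0,-1],[0,0,0]],[0,[10,0,-2.5],[0,0,0]],[0,[15,0,-4],[0,0,0]],[0,[20,0,-5],[0,0,0]],[0,[25,0,-6],[0,0,0]],[0,[30,0,-7],[0,0,0]],[0,[30,0,-7],[0,0,0]]]' 40
python3 -c "
from h import *
o=telemetry.get_obs();print(o['tool_pos'],o['force'],o['wrist_torque'])
shot('wrist','w13');shot('scene','s13')"
```

```text
time_s: 18.25
tool_pos: [0.4584, 0.1146, 0.1095]
tool_rot: [15.7, 89.5, 7.4]
force: [-0.4, -1.1, 9.7]
grip_width: 0.0005
[0.45842197 0.11459671 0.10954474] [-0.37209882 -1.12617861  9.7185523 ] [-0.48974377  0.18806202 -0.03757522]
```

View pics/w13.png

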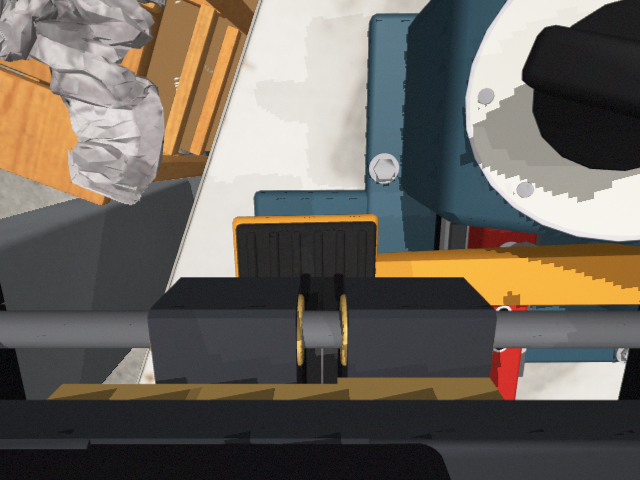

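Fingers are still mid-tread (322,290), with the knob well clear. I continue to the stop.

```bash
python3 -m pendant '[[0,[4,0,-0.5],[0,0,0]],[0,[8,0,-1],[0,0,0]],[0,[12,0,-2],[0,0,0]],[0,[15,0,-2],[0,0,0]],[0,[15,0,-2],[0,0,0]],[0,[15,0,-2],[0,0,0]]]' 40
```

```text
time_s: 18.85
tool_pos: [0.4574, 0.1148, 0.0968]
tool_rot: [20.7, 89.5, 12.4]
force: [-4.2, -3.9, 23.6]
grip_width: 0.0003
```

```bash
python3 -m pendant '[[0,[1.5,0,0],[0,0,0]],[0,[3,0,0],[0,0,0]],[0,[3,0,0],[0,0,0]],[0,[3,0,0],[0,0,0]]]' 40
```

```text
time_s: 19.18
tool_pos: [0.4575, 0.1148, 0.0965]
tool_rot: [34.3, 89.6, 25.9]
force: [-14.3, -7.1, 48.7]
grip_width: 0.0005
```

The tip stayed at 0.0965 while the force rose from 24 to 49 N, so the pedal is at its stop. Now I let it up along the same arc.

```bash
python3 -m pendant '[[0,[-6,0,0],[0,0,0]],[0,[-14,0,1],[0,0,0]],[0,[-22,0,3],[0,0,0]],[0,[-30,0,5],[0,0,0]],[0,[-38,0,7],[0,0,0]],[0,[-46,0,8],[0,0,0]],[0,[-54,0,10],[0,0,0]],[0,[-64,0,11],[0,0,0]],[0,[-90,0,11],[0,0,0]],[0,[-125,0,11],[0,0,0]]]'
python3 -m pendant '[[0,[0,-40,0],[0,0,0]],[0,[-10,-80,10],[0,0,0]],[0,[-10,-120,25],[0,0,0]],[0,[-10,-160,40],[0,0,0]],[0,[-10,-160,40],[0,0,0]],[0,[-10,-160,40],[0,0,0]]]'
python3 - <<'E'
from h import *
np.set_printoptions(precision=4,suppress=True)
psi=np.radians(-8.42);c,s=np.cos(psi),np.sin(psi);M=np.array([[c,-s],[s,c]]);org=np.array([.5499,.1038])
for n in('wrist','top','scene'):
    d=shot(n,n[0]+'14');q=models.landmark_of(n,'tread')
    print(n,[(x['confidence'],world(d,x['centre'][0]*480,x['centre'][1]*640)) for x in q[:1]])
    m=models.masks_of(n,'latch_bar')
    if m:
        P=cloud(d)[m[0]['pixels']];q=(P[:,:2]-org)@M
        print('bar',np.percentile(q,[1,99],axis=0).ravel(),np.median(P[:,2]))
        k=(abs(q[:,1])<.008)&(abs(q[:,0]-.013)<.008);print('pin z',np.percentile(P[k,2],[50,95,99]) if k.sum() else None)
a=cv2.imread('pics/s14.png');cv2.imwrite('pics/s14z.png',cv2.resize(a[190:310,230:370],None,fx=5.6,fy=4.9,interpolation=cv2.INTER_CUBIC))
E
```

```text
time_s: 20.02
tool_pos: [0.4622, 0.1125, 0.2135]
tool_rot: [-117.3, 89.8, -125.6]
force: [0.8, 1.1, 0.4]
grip_width: 0.0006
time_s: 20.52
tool_pos: [0.4807, -0.0538, 0.225]
tool_rot: [11.2, 89.8, 2.6]
force: [-0.4, 1.1, -0.3]
grip_width: 0.0005
wrist []
bar [-0.0024 -0.1348  0.0278 -0.0047] 0.04548748085677945
pin z [0.0458 0.0468 0.0472]
top [(0.76, array([0.4652, 0.1157, 0.1291]))]
bar [-0.0053 -0.1344  0.0243  0.0226] 0.04714022474357993
pin z None
scene [(0.66, array([0.4562, 0.1155, 0.1343]))]
bar [-0.0052 -0.1387  0.0258 -0.067 ] 0.04440306174293607
pin z None
```

View pics/s14z.png

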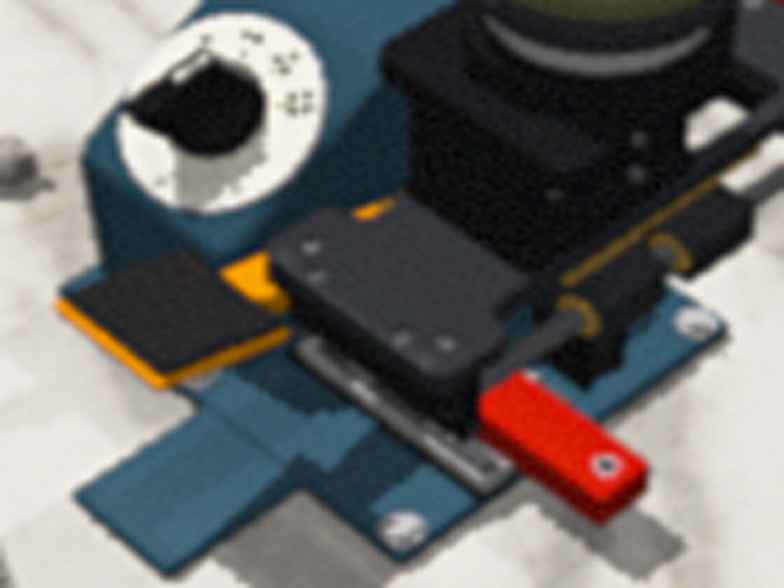

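View pics/w14.png

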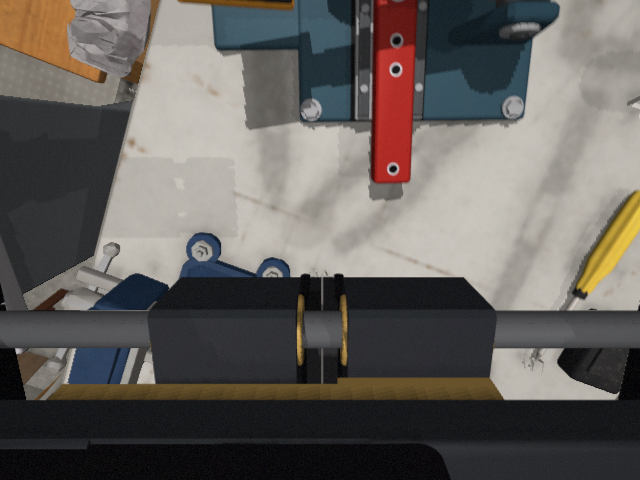

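The pedal is up again (tread network z 0.129–0.134) and the bar is undisturbed. The pin is hidden under the pedal, so I tilt the wrist camera for a look from the right.

```bash
python3 - <<'E'
from h import *
print(telemetry.get_obs()['qpos'])
a=np.radians(-8.42)
tgt([.534,-.093,.165],[.1035,.699,-.707],[np.cos(a),np.sin(a),0])
E
```

```text
[-49.21145764  -4.85652301  50.23577459 108.80556502   3.87476749
  74.14263708  -8.31289373]
sg 1 shift [ 59.9 -35.   58.4] turn [0.005 0.002 0.785] ang 45.0 q7 -8.3
sg -1 shift [ 59.9 -35.   58.4] turn [-2.898e+00 -1.199e+00  2.000e-03] ang 179.7 q7 -8.3
```

```bash
python3 -m pendant '[[0,[0,-35,20],[0,0,0.12]],[0,[0,-35,40],[0,0,0.24]],[0,[20,-35,58],[0,0,0.36]],[0,[40,-35,58],[0,0,0.48]],[0,[60,-35,58],[0,0,0.6]],[0,[60,-35,58],[0,0,0.7]],[0,[60,-35,58],[0,0,0.785]],[0,[60,-35,58],[0,0,0.785]],[0,[60,-35,58],[0,0,0.785]]]'
python3 - <<'E'
from h import *
print(telemetry.get_obs()['tool_pos'])
d=shot('wrist','w15')
E
```

```text
time_s: 21.72
tool_pos: [0.5325, -0.096, 0.1627]
tool_rot: [90.1, 45.1, 81.5]
force: [-0.2, -0.0, 0.0]
grip_width: 0.0004
[ 0.53254669 -0.0960352   0.16271269]
```

View pics/w15.png

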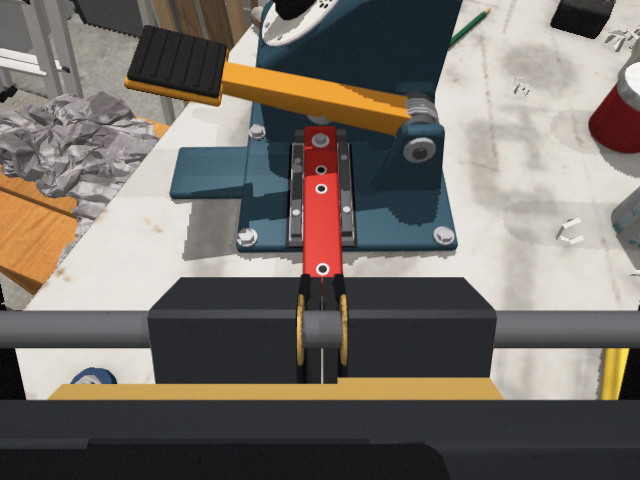

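```bash
python3 - <<'E'
from h import *
np.set_printoptions(precision=4,suppress=True)
d=shot('wrist','w15b');cv2.imwrite('pics/w15z.png',cv2.resize(d['image'][95:205,260:380],None,fx=6,fy=5.4,interpolation=cv2.INTER_CUBIC))
P=cloud(d)
psi=np.radians(-8.42);c,s=np.cos(psi),np.sin(psi);M=np.array([[c,-s],[s,c]]);org=np.array([.5499,.1038])
for r in range(116,162,2):
    p=P[r,320];q=M.T@(p[:2]-org);print(r,q,p[2])
E
```

```text
116 [ 0.0131 -0.0109] 0.0904003736169785
118 [ 0.0131 -0.0103] 0.08774356108626724
120 [ 0.013  -0.0097] 0.08503940987294675
122 [ 0.013 -0.01 ] 0.08316434748990173
124 [ 0.013  -0.0096] 0.08062513391149415
126 [ 0.013  -0.0104] 0.07925943769689356
128 [0.0129 0.0325] 0.034555037362598684
130 [0.013  0.0182] 0.04623193642871937
132 [0.013  0.0168] 0.04506278528568092
134 [0.013  0.0145] 0.044926964572414685
136 [0.013  0.0067] 0.0503912825347263
138 [0.013  0.0031] 0.05153418458454617
140 [0.013  0.0011] 0.05120818769283225
142 [ 0.013 -0.001] 0.05089633962515766
144 [ 0.013  -0.0028] 0.050242187248418724
146 [ 0.013  -0.0018] 0.04666623064231229
148 [ 0.013  -0.0032] 0.045572076085415913
150 [ 0.013  -0.0058] 0.045814274937238386
152 [ 0.013  -0.0083] 0.046013980965188606
154 [ 0.013  -0.0104] 0.04575033204749335
156 [ 0.013  -0.0119] 0.04482755833917912
158 [ 0.013  -0.0146] 0.045326378066714135
160 [ 0.013  -0.0172] 0.04565378510421586
```

View pics/w15z.png

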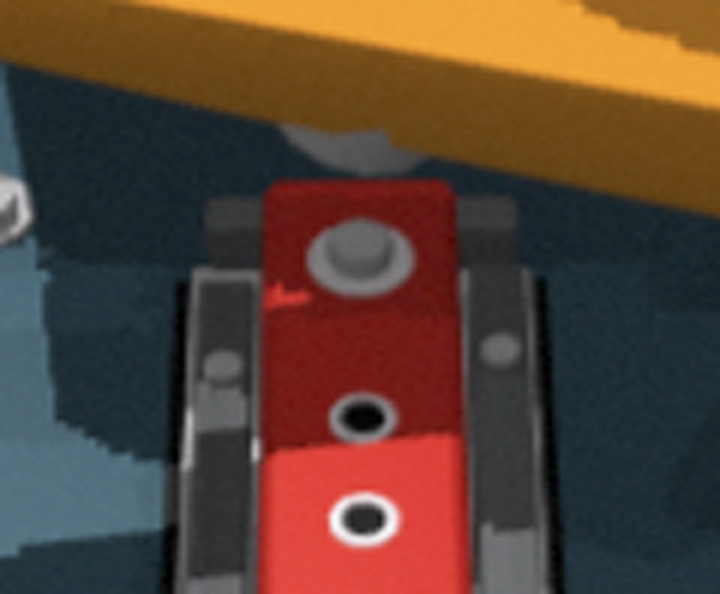

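Seen from the right, the pin is shortened (zoom 360,245) and stands about 5 mm above the bar top (0.051 vs 0.0457). The bar is against the stop and central, and the robot is clear of everything. I hand in.

```bash
python3 -c "
from h import *
print(telemetry.get_obs()['force'], env.sign_off())"
```

```text
the job is handed in; nothing more can be done
[0.06812639 0.04548543 1.06879265] None
```

I set the dial, seated the bar, pressed the pin and handed the job in at about 22 s of the 58 s allowed.

- **Dial:** I turned it from about −35° to three dots. It measured 17.5–17.8° against the wanted 17.2°, and the wrist and top pictures both showed the pointer on the three-dot mark.
- **Bar:** I laid it in the channel and slid it in until the end stop pushed back with about 9 N. It lies flat and central between the fences.
- **Pedal:** I pressed it until the height stopped changing, where the wrist force was about 49 N. That load went through the fingertips; the limit for the wrist is 120 N. I then let the pedal come fully up, with the tread back at about 0.13 m.
- **Last look:** The pin stands about 5.3 mm above the bar top by depth, with noise around 0.5 mm. The gripper was clear of everything.

The cameras disagreed by up to about 5 mm on absolute positions, so I used the wrist camera for the fit. I did not re-measure the hammer, screwdriver and tape roll at the end. I never moved close to them, and I noticed no change in the pictures where they showed.

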